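# Gauge the centrifuge spacers and load the magazine

### The arm

A 6-joint arm with a two-finger parallel gripper is mounted at the origin on a cart in front of the work surface, level with it; the furniture and walls round the work are solid. World frame = base frame: x ahead of the robot, y to its left, z up, the work surface at z = 0. Lengths are in m, angles in rad, forces in N, time in s.
With the tool pointing down it reaches from about 0.425 to 1.125 m from the base axis. Payload 14.9 kg.
Tool frame: the origin (TCP) lies midway between the tips of the shut fingers; the grasp point (between the pads) lies 19 mm behind it; z points along the fingers, x is the direction in which the jaws open and shut, and the axes are right-handed (so a half turn about z gives the same grasp; the last joint's range is limited). The gripper opens to 91 mm and grips with 3 to 60 N. Pads are 32 mm wide; open, the fingers measure 118 mm over their backs; the gripper's body (76 mm by 178 mm) begins 60 mm behind the grasp point.
Start: joints at [1.146, 0.379, 1.734, -0, 1.028, -0.033], TCP at [0.267, 0.647, 0.193] pointing down, gripper open.
Joint ranges: [-2.77, 2.77], [-0.74, 2.19], [0, 2.66], [-1.06, 4.2], [0.31, 2.87], [-3.08, 3.08]. Speed limits (rad/s): [1.89, 1.89, 2.39, 3.14, 3.14, 3.14].

### API

Orientations are given as [roll, pitch, yaw] about the fixed x, y, z axes, in that order (R = Rz(yaw) Ry(pitch) Rx(roll)).
In Python, from plant import r, eyes gives the robot as it stands.
- The arm moves only by the tool move_arm, never from a script. Its argument "rows" is a list of rows, each a list of 6 numbers: the shift along the tool's x, y, z in m, then the turn, a rotation vector about the tool's x, y, z in degrees. In form: [[x, y, z, rx, ry, rz], ...]. A call has 1 to 10 rows; each row shifts and turns the commanded pose from where the row before left it, along the tool's axes as they then stand; what a row does not reach is not made up. A row lasts 1/10 s, in which the tool goes at most 50 mm and 8.59 degrees, less where a joint would pass 70% of its speed; a pose out of reach is approached as far as the arm can. A call is refused whole if a number of a shift passes 0.05 or a number of a turn 8.59, either way. A call with a gripper value outside its range is refused whole. "hand" is the gripper command: -1 is shut, 1 is fully open, values between are in proportion, set as the call begins (left out, the last holds). The fingers move at their own pace and stop on an object; the grip force is fixed at half the most. Time passes only in rows, so rows that do not move let the fingers close. It gives the time, the measured TCP pose, the force and the opening at its end, in the units of the state.
- r.state(): the state, without advancing time (a new reading comes with each control period).
- eyes.capture(name): name is "scene" or "top"; returns a dict with "color" (420x560x3 uint8, blue, green, red), "fov_y" (degrees; the focal length in pixels is half the picture's height over the tangent of half this angle, whatever the lens; pixels are square), "cx", "cy" (the principal point, pixels), "R" (3x3) and "t" (3): a world point X has camera coordinates R X + t. Camera axes: x right, y down, z forward; pixel columns grow to the right and rows downward; lengths in m; the calibration is good to about 2 mm. A picture is of the moment at which its call begins. There is no depth.
- r.close_job(): hands the job in, once; it reports no verdict.
The state is a dict: "clock": time; "joint_pos": joint angles; "joint_vel": joint speeds; "joint_torque": joint torques, N m; "position": TCP position; "tcp_rot": TCP orientation; "wrist_force": force on the tool from outside, world axes, zero at the start; "wrist_torque": the same for the moment, N m; "finger_gap": finger opening in m.
Only numpy, scipy, OpenCV 4.12 (cv2) and the standard library are available. Lean on these libraries where they do the work, as an engineer would, in place of code of your own. Each camera call takes 0.05 s, during which the arm holds its last target. There are 200 camera calls.

### The job

Check the round white spacers with steel feet on the mat one after another, working along the row from the robot's left to its right: lower each one upright into the slot of the steel stepped gauge until it stops of itself, resting on it. A spacer that enters the slot and comes to rest on the step half-way down is right and goes upright into the tube magazine, one on top of another; one that stays on top of the gauge or sinks right to its floor is wrong and goes into the shallow steel tray. Leave the bottles and the cup where they are.

Things in the scene. Friction and masses are not known exactly. Their poses are not given: they have to be found in the camera images.
- mat: black rubber mat, 110 x 440 x 3 mm, fixed flat on the bench, on which the spacers stand in one row along its length. Origin: centre of its underside; y along its length, to the robot's left, so the first spacer is the one furthest along +y.
- gauge: stepped slot gauge of steel, 110 x 70 x 20 mm, fixed. Origin: centre of its underside, z up. A slot, open at top and both ends, runs along its own y axis (60 mm long), centred in x: 30 mm wide from the top (z 20 mm) down to z 13 mm, then 26 mm wide down to its floor at z 6 mm. A spacer's foot can stop at z 20 (too thick), 13 (on the step: right) or 6 mm (too thin).
- gauge_slot (a point): middle of the gauge's slot, level with the gauge's top face (20 mm above its underside); axes as the gauge.
- magazine: upright white tube magazine, open at the top, on a grey square foot 70 x 70 x 6 mm; fixed on the bench. The tube is 33 mm inside, 41 mm outside, its floor 6 mm and its rim 104 mm above the bench. It takes four 30 mm spacers end to end (the fourth stands 22 mm proud of the rim). Origin: centre of the underside, on the tube's axis, z up.
- magazine_mouth (a point): centre of the magazine's open mouth, at rim height (104 mm above the bench).
- tray: shallow open steel reject tray, 110 x 160 x 16 mm outside, walls and floor 4 mm thick, fixed on the bench. Origin: centre of the underside, x along the 110 mm side, y along the 160 mm side.
- spacer_1a_c (a point): centre (half-way up) of a spacer, first (leftmost) in the row; spacer_1a or spacer_1b stands there, never both. Upright cylinder (z up), white plastic with a 10 mm steel foot, blind 14 mm bore in its top, 30 mm high, about 60 g, heavy at the foot; right diameter 28 mm, wrong ones 32 or 24 mm. Neighbours about 85 mm apart. Grip only its top 12 mm or so: the rest must be free to enter gauge or tube.
- spacer_1b_c (a point): centre (half-way up) of a spacer, first (leftmost) in the row; spacer_1a or spacer_1b stands there, never both. Upright cylinder (z up), white plastic with a 10 mm steel foot, blind 14 mm bore in its top, 30 mm high, about 60 g, heavy at the foot; right diameter 28 mm, wrong ones 32 or 24 mm. Neighbours about 85 mm apart. Grip only its top 12 mm or so: the rest must be free to enter gauge or tube.
- spacer_2a_c (a point): centre (half-way up) of a spacer, second in the row; spacer_2a or spacer_2b stands there, never both. Upright cylinder (z up), white plastic with a 10 mm steel foot, blind 14 mm bore in its top, 30 mm high, about 60 g, heavy at the foot; right diameter 28 mm, wrong ones 32 or 24 mm. Neighbours about 85 mm apart. Grip only its top 12 mm or so: the rest must be free to enter gauge or tube.
- spacer_2b_c (a point): centre (half-way up) of a spacer, second in the row; spacer_2a or spacer_2b stands there, never both. Upright cylinder (z up), white plastic with a 10 mm steel foot, blind 14 mm bore in its top, 30 mm high, about 60 g, heavy at the foot; right diameter 28 mm, wrong ones 32 or 24 mm. Neighbours about 85 mm apart. Grip only its top 12 mm or so: the rest must be free to enter gauge or tube.
- spacer_3a_c (a point): centre (half-way up) of a spacer, third in the row; spacer_3a or spacer_3b stands there, never both, maybe neither. Upright cylinder (z up), white plastic with a 10 mm steel foot, blind 14 mm bore in its top, 30 mm high, about 60 g, heavy at the foot; right diameter 28 mm, wrong ones 32 or 24 mm. Neighbours about 85 mm apart. Grip only its top 12 mm or so: the rest must be free to enter gauge or tube.
- spacer_3b_c (a point): centre (half-way up) of a spacer, third in the row; spacer_3a or spacer_3b stands there, never both, maybe neither. Upright cylinder (z up), white plastic with a 10 mm steel foot, blind 14 mm bore in its top, 30 mm high, about 60 g, heavy at the foot; right diameter 28 mm, wrong ones 32 or 24 mm. Neighbours about 85 mm apart. Grip only its top 12 mm or so: the rest must be free to enter gauge or tube.
- spacer_4a_c (a point): centre (half-way up) of a spacer, fourth in the row; spacer_4a or spacer_4b stands there, never both. Upright cylinder (z up), white plastic with a 10 mm steel foot, blind 14 mm bore in its top, 30 mm high, about 60 g, heavy at the foot; right diameter 28 mm, wrong ones 32 or 24 mm. Neighbours about 85 mm apart. Grip only its top 12 mm or so: the rest must be free to enter gauge or tube.
- spacer_4b_c (a point): centre (half-way up) of a spacer, fourth in the row; spacer_4a or spacer_4b stands there, never both. Upright cylinder (z up), white plastic with a 10 mm steel foot, blind 14 mm bore in its top, 30 mm high, about 60 g, heavy at the foot; right diameter 28 mm, wrong ones 32 or 24 mm. Neighbours about 85 mm apart. Grip only its top 12 mm or so: the rest must be free to enter gauge or tube.
- spacer_5a_c (a point): centre (half-way up) of a spacer, fifth (rightmost) in the row; spacer_5a or spacer_5b stands there, never both. Upright cylinder (z up), white plastic with a 10 mm steel foot, blind 14 mm bore in its top, 30 mm high, about 60 g, heavy at the foot; right diameter 28 mm, wrong ones 32 or 24 mm. Neighbours about 85 mm apart. Grip only its top 12 mm or so: the rest must be free to enter gauge or tube.
- spacer_5b_c (a point): centre (half-way up) of a spacer, fifth (rightmost) in the row; spacer_5a or spacer_5b stands there, never both. Upright cylinder (z up), white plastic with a 10 mm steel foot, blind 14 mm bore in its top, 30 mm high, about 60 g, heavy at the foot; right diameter 28 mm, wrong ones 32 or 24 mm. Neighbours about 85 mm apart. Grip only its top 12 mm or so: the rest must be free to enter gauge or tube.
- stain_bottle: bystander, loose: reagent bottle with a red cap, 52 mm across, 118 mm high; origin at the centre of its underside. Not part of the job; leave it where it is.
- oil_dropper: bystander, loose: small amber dropper bottle, 26 mm across, 66 mm high; origin at the centre of its underside. Not part of the job; leave it where it is.
- cup: bystander, loose: white sample cup with a green lid, 43 mm across, 55 mm high; origin at the centre of its underside. Not part of the job; leave it where it is. Absent in many starts.

How it is judged:
By the outcome, as a careful person would: the job done as asked, in the order asked, and still so for the second after the job is handed in, with the robot touching nothing.
Of spacer_1a, spacer_1b only 1 to 1 are there at a start; the rules pass over those that are not, and their reading is None.
Of spacer_2a, spacer_2b only 1 to 1 are there at a start; the rules pass over those that are not, and their reading is None.
Of spacer_3a, spacer_3b, cup only 1 to 1 are there at a start; the rules pass over those that are not, and their reading is None.
Of spacer_4a, spacer_4b only 1 to 1 are there at a start; the rules pass over those that are not, and their reading is None.
Of spacer_5a, spacer_5b only 1 to 1 are there at a start; the rules pass over those that are not, and their reading is None.
At some moment in a run one of spacer_1a, spacer_1b, spacer_2a, spacer_2b, spacer_3a, spacer_3b, spacer_4a, spacer_4b, spacer_5a, spacer_5b may be knocked a few centimetres aside while the robot is not near it.
It also fails if it takes over 200 s, if anything falls off the work surface, if the arm or the gripper's body presses on something with over 40 N, if the wrist force passes 120 N, or if a joint passes its speed limit or range.

## Working session

There is one attempt and no reset: what is moved stays moved. The work goes in short steps, Python scripts to look and compute and a tool call to move; the robot and the scene stay as the last step left them, time stands still between calls to the robot, and variables do not carry over. Pictures are saved under pics/ and viewed, about 12 in all and at most 16, crops included, and the job is handed in when it is done.

Besides the shell and the picture viewer there is one more tool, called after "Call:" as name([rows], argument=value, ...), one row to a line, values as JSON. move_arm: Moves the arm, as the interface text tells. Its arguments: {"type":"object","properties":{"rows":{"type":"array"},"hand":{"type":"number"}},"required":["rows"]}

```bash
ls; mkdir -p pics
python3 - <<'E'
from plant import r, eyes
import cv2,numpy as np
s=r.state(); print({k:np.round(v,4).tolist() for k,v in s.items()})
for n in("scene","top"):
    c=eyes.capture(n); cv2.imwrite(f"pics/{n}0.png",c["color"]); print(n,c["fov_y"],c["cx"],c["cy"],np.round(c["R"],4).tolist(),np.round(c["t"],4).tolist(), np.round(-c["R"].T@c["t"],3))
E
```

```text
pics
{'clock': 0.0, 'joint_pos': [1.1457, 0.3794, 1.7348, 0.0, 1.0285, -0.0333], 'joint_vel': [-0.0007, -0.0006, 0.0008, 0.0006, 0.0019, 0.0004], 'joint_torque': [0.0039, -76.372, -43.438, 0.0652, 0.0424, -0.0001], 'position': [0.2671, 0.6466, 0.1922], 'tcp_rot': [-3.1415, 0.0011, 1.179], 'wrist_force': [-0.1611, 1.2312, -0.2326], 'wrist_torque': [0.0092, -0.0098, 0.0033], 'finger_gap': 0.0912}
scene 56.36102136640679 287.15484805202726 207.27331539570943 [[0.4635, -0.886, 0.0095], [-0.6693, -0.3572, -0.6515], [0.5806, 0.2956, -0.7586]] [-0.1504, 0.452, 0.7429] [-0.059 -0.191  0.859]
top 43.18048398593059 270.4264297006817 208.78724531919045 [[-0.0212, -0.9998, -0.0044], [-0.9925, 0.0215, -0.1206], [0.1207, 0.0018, -0.9927]] [0.1034, 0.5086, 1.4351] [0.334 0.09  1.486]
```

View pics/top0.png

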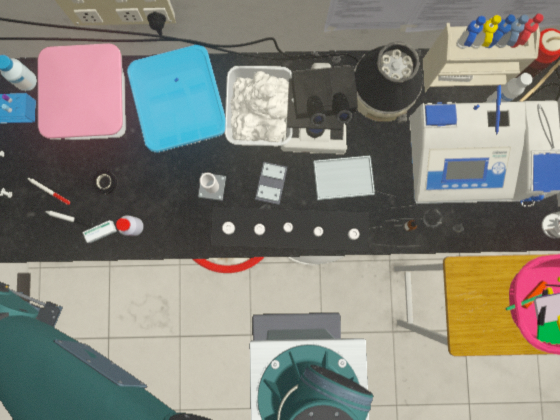

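View pics/scene0.png

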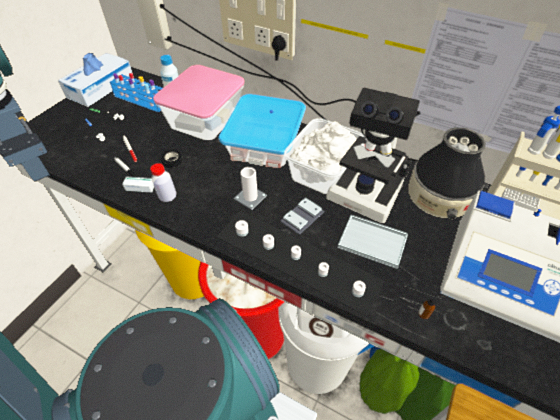

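Run:
```python
import cv2,numpy as np
a=cv2.imread("pics/top0.png")[155:250,190:390]; b=cv2.imread("pics/scene0.png")[155:305,225:415]
cv2.imwrite("pics/ctop.png",cv2.resize(a,None,fx=4,fy=4,interpolation=cv2.INTER_CUBIC))
cv2.imwrite("pics/cscene.png",cv2.resize(b,None,fx=4,fy=4,interpolation=cv2.INTER_CUBIC))
```

```text
(no output)
```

View pics/ctop.png

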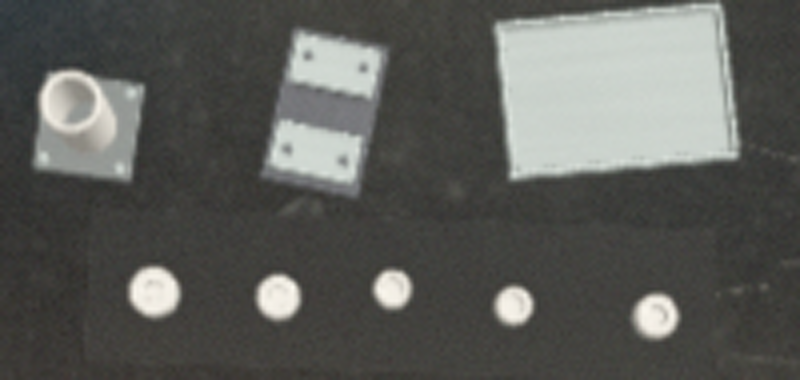

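View pics/cscene.png

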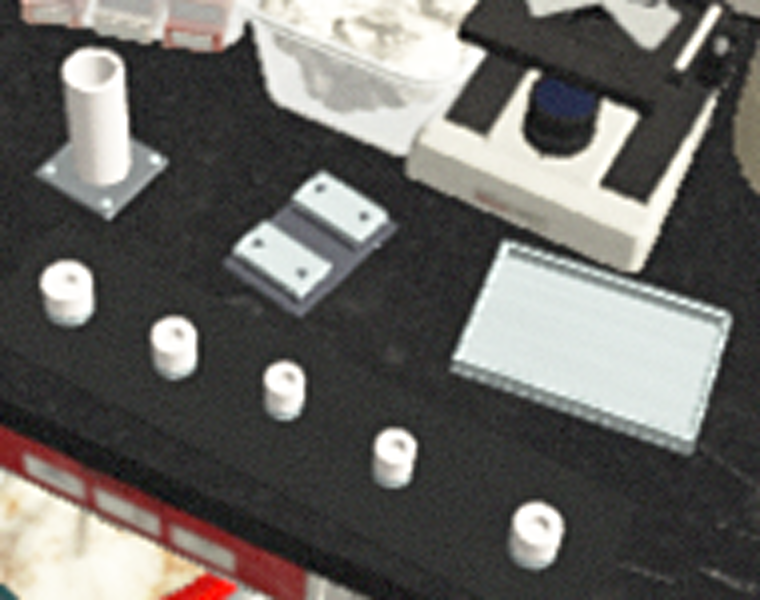

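```bash
cat > h.py <<'E'
import cv2,numpy as np
from plant import r,eyes
def cap(n): return eyes.capture(n)
def ray(c,uv,z):
    f=c["color"].shape[0]/2/np.tan(np.radians(c["fov_y"]/2)); R=np.array(c["R"]); t=np.array(c["t"])
    uv=np.atleast_2d(uv); d=np.c_[(uv[:,0]-c["cx"])/f,(uv[:,1]-c["cy"])/f,np.ones(len(uv))]@R
    o=-R.T@t; return o+d*((z-o[2])/d[:,2])[:,None]
def proj(c,X):
    f=c["color"].shape[0]/2/np.tan(np.radians(c["fov_y"]/2)); p=np.array(c["R"])@np.asarray(X)+c["t"]; return p[:2]/p[2]*f+[c["cx"],c["cy"]]
def blobs(c,lo,box,hi=None,up=8,amin=15):
    """filled contours (subpixel by upsampling) of pixels with min channel > lo inside box (u0,v0,u1,v1)"""
    u0,v0,u1,v1=[int(x) for x in box]; im=cv2.resize(c["color"][v0:v1,u0:u1],None,fx=up,fy=up,interpolation=cv2.INTER_CUBIC)
    m=(im.min(2)>lo).astype(np.uint8)
    out=[]
    for k in cv2.findContours(m,cv2.RETR_EXTERNAL,cv2.CHAIN_APPROX_NONE)[0]:
        a=cv2.contourArea(k)/up**2
        if a<amin: continue
        M=cv2.moments(k); p=np.array([M["m10"],M["m01"]])/M["m00"]
        f=lambda q:(np.asarray(q)+.5)/up-.5+[u0,v0]
        out.append((f(p),a,f(k[:,0]),f(cv2.boxPoints(cv2.minAreaRect(k)))))
    return out
E
python3 - <<'E'
from h import *
np.set_printoptions(precision=4,suppress=True)
T=cap("top");S=cap("scene")
print("spacers")
for c,box in((T,(212,215,372,245)),(S,(228,210,375,305))):
    for p,a,_,_ in sorted(blobs(c,125,box),key=lambda b:b[0][0]): print(p,round(a,1),ray(c,p,.023)[0], )
print("gauge plates")
for c,box in((T,(250,160,292,206)),(S,(276,195,330,240))):
    bs=blobs(c,150,box,amin=30); C=[]
    for p,a,k,b in bs:
        q=ray(c,k,.02)[:,:2]*1000; (ce,sz,an)=cv2.minAreaRect(q.astype(np.float32)); print(p,round(a,1),np.array(ce),np.array(sz),an)
E
```

```text
spacers
[228.1287 227.5055] 124.8 [0.462  0.2107 0.023 ]
[259.1477 228.8127] 96.6 [0.4566 0.1249 0.023 ]
[287.7085 226.8188] 71.9 [0.4604 0.0458 0.023 ]
[318.0337 230.9375] 72.2 [ 0.4472 -0.0376  0.023 ]
[353.5413 233.5557] 97.0 [ 0.4378 -0.1354  0.023 ]
[238.0307 273.8222] 46.8 [0.3338 0.1411 0.023 ]
[241.6761 227.4901] 170.3 [0.46   0.2092 0.023 ]
[245.6936 293.0517] 900.6 [0.298  0.0971 0.023 ]
[256.2469 282.5286] 52.5 [0.3339 0.0894 0.023 ]
[268.2735 241.1176] 143.3 [0.4544 0.124  0.023 ]
[275.2653 291.712 ] 46.0 [0.3338 0.037  0.023 ]
[286.3391 303.2813] 19.5 [ 0.3196 -0.0001  0.023 ]
[295.5608 219.1778] 244.7 [0.5538 0.0942 0.023 ]
[295.8149 251.9077] 119.9 [0.4579 0.045  0.023 ]
[306.1418 302.314 ] 42.3 [ 0.3434 -0.0398  0.023 ]
[314.0019 211.5921] 50.6 [0.6023 0.0611 0.023 ]
[323.2848 268.7083] 123.5 [ 0.4453 -0.0378  0.023 ]
[358.7401 288.1039] 168.3 [ 0.4358 -0.135   0.023 ]
[358.8409 236.8611] 1136.2 [ 0.579  -0.0808  0.023 ]
[367.3821 212.9508] 104.9 [ 0.6679 -0.0723  0.023 ]
gauge plates
[268.5148 192.4601] 264.6 [558.5036  96.926 ] [62.4288 36.549 ] 76.65275573730469
[273.2779 170.8426] 262.0 [619.2094  82.3248] [62.7241 35.961 ] 76.30326080322266
[295.5079 219.173 ] 224.8 [556.2086  96.3043] [64.6858 37.0897] 76.26514434814453
[309.846  206.2644] 202.0 [617.2427  80.8953] [65.7284 35.2643] 75.9527359008789
```

Run:
```python
from h import *
np.set_printoptions(precision=4,suppress=True)
T=cap("top");S=cap("scene")
a=S["color"][110:210,235:385];b=T["color"][60:160,220:360]
cv2.imwrite("pics/box.png",np.hstack([cv2.resize(x,(400,int(400*x.shape[0]/x.shape[1])))[:266] for x in(a,b)]))
def tri(uS,uT):
    P0,P1=ray(S,uS,0)[0],ray(S,uS,.5)[0];Q0,Q1=ray(T,uT,0)[0],ray(T,uT,.5)[0]
    d,e=P1-P0,Q1-Q0; s=np.linalg.lstsq(np.c_[d,-e],Q0-P0,rcond=None)[0]; p,q=P0+s[0]*d,Q0+s[1]*e; return (p+q)/2,np.linalg.norm(p-q)
print("boxFL",tri((289,157),(227,142)))
for z in(.0,.05,.08,.1): print(z,ray(T,[(227,142),(288,147),(283,151),(347,152)],z)[:,:2].tolist())
# magazine, tray
for c,box in((T,(193,165,235,205)),(S,(230,160,275,215))):
    for p,a,k,q in blobs(c,100,box,amin=40): 
        print("mag?",p,round(a),q.round(1).tolist(),ray(c,q,.006)[:,:2].mean(0))
for c,box in((T,(310,152,380,205)),(S,(330,210,412,272))):
    for p,a,k,q in blobs(c,125,box,amin=300): print("tray",p,round(a),ray(c,p,.01)[0])
```

```text
boxFL (array([0.6898, 0.1967, 0.0983]), np.float64(0.018688629094129508))
0.0 [[0.7099541699189669, 0.21295887008679298], [0.6914314215720245, 0.038542228534002354], [0.6800667097188675, 0.05312608172286067], [0.6730971366882137, -0.12958288129787343]]
0.05 [[0.6972992672037445, 0.20881999603496337], [0.6793996111983427, 0.040270608712115345], [0.6684172003291909, 0.05436387124661061], [0.661682078876557, -0.12219888963086438]]
0.08 [[0.6897063255746111, 0.20633667160386562], [0.6721805249741336, 0.04130763681898314], [0.661427494695385, 0.055106544960860565], [0.654833044189563, -0.11776849463065893]]
0.1 [[0.6846443644885222, 0.2046811219831338], [0.6673678008246609, 0.04199898889022833], [0.6567676909395144, 0.055601660770360536], [0.6502670210649004, -0.11481489796385529]]
mag? [211.5068 185.7844] 623 [[196.4, 196.5], [200.1, 170.7], [226.2, 174.4], [222.5, 200.3]] [0.5838 0.2582]
mag? [249.5105 188.5801] 735 [[225.7, 193.2], [245.2, 162.4], [275.3, 181.5], [255.8, 212.3]] [0.6148 0.2762]
mag? [260.2264 162.1369] 163 [[231.3, 159.6], [274.4, 159.6], [274.4, 167.2], [231.3, 167.2]] [0.7057 0.3222]
tray [343.7369 177.1375] 2260 [ 0.5987 -0.1161  0.01  ]
tray [373.415  240.6081] 2210 [ 0.5955 -0.1179  0.01  ]
```

View pics/box.png

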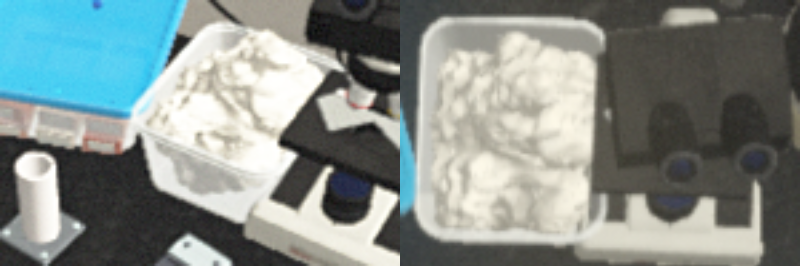

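```bash
cat >> h.py <<'E'
from scipy.spatial.transform import Rotation as Ro
def go(*targets):
    s=r.state(); R=Ro.from_euler("xyz",s["tcp_rot"]); p=np.array(s["position"])
    print("t",round(s["clock"],1),"at",np.round(p,4),"rpy deg",np.round(np.degrees(s["tcp_rot"]),2),"F",np.round(s["wrist_force"],1),"gap",round(s["finger_gap"],4))
    for q in targets:
        d=R.inv().apply(np.array(q)-p); n=max(1,int(np.ceil(np.linalg.norm(d)/.049))); print(q,"shift",np.round(d,4),"rows",n,"each",np.round(d/n,4)); p=np.array(q)
E
python3 - <<'E'
from h import *
np.set_printoptions(precision=4,suppress=True)
T=cap("top");S=cap("scene")
print(ray(T,(212.5,186.9),.006),ray(T,(207.75,180.25),.104),ray(S,(248.5,172),.104),ray(S,(250.6,196.5),.006))
go()
E
```

```text
[[0.5796 0.2549 0.006 ]] [[0.5814 0.2564 0.104 ]] [[0.5824 0.256  0.104 ]] [[0.5805 0.2552 0.006 ]]
t 0.4 at [0.2673 0.6469 0.1927] rpy deg [-180.      0.01   67.55] F [-0.1  0.2  0.5] gap 0.0908
```

Call:
move_arm([
  [0,0,0,0,0,-8.59],
  [0,0,0,0,0,-0.16],
], hand=0.2)

```text
clock: 0.6
position: [0.2673, 0.6469, 0.1928]
tcp_rot: [3.142, 0.0, 1.335]
wrist_force: [0.2, -0.1, 0.2]
finger_gap: 0.0784
```

```bash
python3 -c "
from h import *
go((.461,.210,.10),(.461,.21,.022))"
```

```text
t 0.6 at [0.2673 0.6469 0.1928] rpy deg [180.     0.    76.47] F [ 0.2 -0.1  0.2] gap 0.0784
(0.461, 0.21, 0.1) shift [-0.3795  0.2905  0.0928] rows 10 each [-0.0379  0.0291  0.0093]
(0.461, 0.21, 0.022) shift [ 0.    -0.     0.078] rows 2 each [ 0.    -0.     0.039]
```

Call:
move_arm([
  [-0.038,0.029,0.009,0,0,0],
  [-0.038,0.029,0.009,0,0,0],
  [-0.038,0.029,0.009,0,0,0],
  [-0.038,0.029,0.009,0,0,0],
  [-0.038,0.029,0.009,0,0,0],
  [-0.038,0.029,0.009,0,0,0],
  [-0.038,0.029,0.009,0,0,0],
  [-0.038,0.029,0.009,0,0,0],
  [-0.038,0.029,0.009,0,0,0],
  [-0.038,0.029,0.009,0,0,0],
])

```text
clock: 1.6
position: [0.4597, 0.2074, 0.1028]
tcp_rot: [3.141, -0.0, 1.327]
wrist_force: [0.8, 0.7, -0.2]
finger_gap: 0.0548
```

```bash
python3 -c "
from h import *
go((.461,.21,.06),(.461,.21,.022))
c=cap('scene')
for p,a,_,_ in sorted(blobs(c,125,(228,210,375,305),amin=100),key=lambda b:b[0][0]): print(p,round(a,1),ray(c,p,.023)[0])
"
```

```text
t 1.6 at [0.4597 0.2074 0.1028] rpy deg [ 1.7997e+02 -3.0000e-02  7.6060e+01] F [ 0.8  0.7 -0.2] gap 0.0548
(0.461, 0.21, 0.06) shift [0.0028 0.0006 0.0428] rows 1 each [0.0028 0.0006 0.0428]
(0.461, 0.21, 0.022) shift [-0.    -0.     0.038] rows 1 each [-0.    -0.     0.038]
[241.6713794  227.50783993] 170.6 [0.45994107 0.20922191 0.023     ]
[245.66239702 293.06203023] 902.2 [0.29790673 0.09713369 0.023     ]
[268.27055875 241.11719473] 143.4 [0.45438168 0.12401502 0.023     ]
[295.56218075 219.16643055] 244.7 [0.55387501 0.09426022 0.023     ]
[295.80162773 251.93257895] 120.4 [0.45786238 0.04503761 0.023     ]
[323.2676629  268.72136777] 124.1 [ 0.44519554 -0.03773088  0.023     ]
[358.75210424 288.09947617] 168.2 [ 0.4357863  -0.13499322  0.023     ]
[358.84861619 236.97997532] 1144.4 [ 0.57862033 -0.08094472  0.023     ]
[367.20135451 212.90173674] 107.3 [ 0.66778753 -0.07180223  0.023     ]
```

Call:
move_arm([
  [0.002,0.001,0.02,0,0,0],
  [0,0,0.03,0,0,0],
  [0,0,0.02,0,0,0],
  [0,0,0.01,0,0,0],
  [0,0,0,0,0,0],
])

```text
clock: 2.15
position: [0.4599, 0.2106, 0.022]
tcp_rot: [-3.14, 0.001, 1.33]
wrist_force: [-0.3, -0.7, 0.3]
finger_gap: 0.0548
```

```bash
python3 -c "
from h import *
go((.461,.21,.022))
"
```

```text
t 2.1 at [0.4599 0.2106 0.022 ] rpy deg [-1.7991e+02  6.0000e-02  7.6180e+01] F [-0.3 -0.7  0.3] gap 0.0548
(0.461, 0.21, 0.022) shift [-0.0004  0.0012 -0.    ] rows 1 each [-0.0004  0.0012 -0.    ]
```

Call:
move_arm([
  [0,0.001,0,0,0,0],
  [0,0,0,0,0,0],
  [0,0,0,0,0,0],
  [0,0,0,0,0,0],
  [0,0,0,0,0,0],
], hand=-1)

```text
clock: 2.65
position: [0.4617, 0.2107, 0.0232]
tcp_rot: [3.141, -0.0, 1.332]
wrist_force: [0.2, -0.2, 0.2]
finger_gap: 0.018
```

Call:
move_arm([
  [0,0,-0.01,0,0,0],
  [0,0,-0.02,0,0,0],
  [0,0,-0.02,0,0,0],
  [0,0,0,0,0,0],
])

```text
clock: 3.05
position: [0.463, 0.2112, 0.0756]
tcp_rot: [3.138, -0.002, 1.332]
wrist_force: [0.5, 0.4, 0.1]
finger_gap: 0.0004
```

```bash
python3 -c "
from h import *
go((.5878,.0891,.072),(.5878,.0891,.045))
"
```

```text
t 3.0 at [0.463  0.2112 0.0756] rpy deg [ 1.7982e+02 -1.3000e-01  7.6300e+01] F [0.5 0.4 0.1] gap 0.0004
(0.5878, 0.0891, 0.072) shift [-0.0891  0.1501  0.0039] rows 4 each [-0.0223  0.0375  0.001 ]
(0.5878, 0.0891, 0.045) shift [-0.0001 -0.0001  0.027 ] rows 1 each [-0.0001 -0.0001  0.027 ]
```

Run:
```python
from h import *
S=cap('scene');T=cap('top')
cv2.imwrite("pics/miss.png",np.hstack([cv2.resize(S["color"][140:305,215:375],None,fx=2.5,fy=2.5),cv2.resize(T["color"][150:250,190:340],None,fx=2.6,fy=2.6,interpolation=cv2.INTER_CUBIC).copy()[:260].repeat(1,0) if 0 else cv2.copyMakeBorder(cv2.resize(T["color"][150:250,190:340],None,fx=2.6,fy=2.6),0,412-260,0,0,cv2.BORDER_CONSTANT)]))
```

```text
(no output)
```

View pics/miss.png

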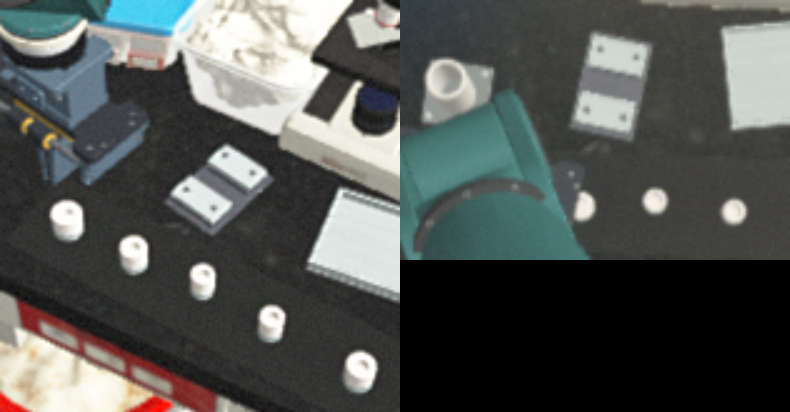

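Run:
```python
from h import *
S=cap('scene')
for z in(.0756,.12,.16): print(z,(proj(S,(.463,.2112,z))-[215,140])*2.5)
for uv in((45,180),(85,185)): print(ray(S,np.array(uv)/2.5+[215,140],.0756))
for p,a,_,_ in blobs(S,125,(228,210,255,245)): print(p,a,ray(S,p,.023))
```

```text
0.0756 [ 62.63867383 184.95921271]
0.12 [ 59.02453655 156.703106  ]
0.16 [ 55.54975481 129.53651104]
[[0.46006542 0.23096744 0.0756    ]]
[[0.47385839 0.19072033 0.0756    ]]
[241.67618098 227.505374  ] 170.453125 [[0.45995426 0.20921496 0.023     ]]
```

Call:
move_arm([
  [-0.001,-0.002,0,0,0,0],
  [0,0,0,0,0,0],
  [0,0,0,0,0,0],
  [0,0,0,0,0,0],
  [0,0,0,0,0,0],
  [0,0,0.02,0,0,0],
  [0,0,0.02,0,0,0],
  [0,0,0.012,0,0,0],
  [0,0,0,0,0,0],
], hand=0)

```text
clock: 4.1
position: [0.4584, 0.2097, 0.0195]
tcp_rot: [-3.139, 0.002, 1.332]
wrist_force: [-0.7, 0.7, 0.9]
finger_gap: 0.046
```

Run:
```python
from h import *
go((.461,.21,.022))
S=cap('scene');cv2.imwrite("pics/tip.png",cv2.resize(S["color"][165:245,205:285],None,fx=7,fy=7,interpolation=cv2.INTER_CUBIC))
```

```text
t 4.1 at [0.4584 0.2097 0.0195] rpy deg [-1.7988e+02  9.0000e-02  7.6300e+01] F [-0.7  0.7  0.9] gap 0.046
(0.461, 0.21, 0.022) shift [ 0.0009  0.0025 -0.0025] rows 1 each [ 0.0009  0.0025 -0.0025]
```

View pics/tip.png

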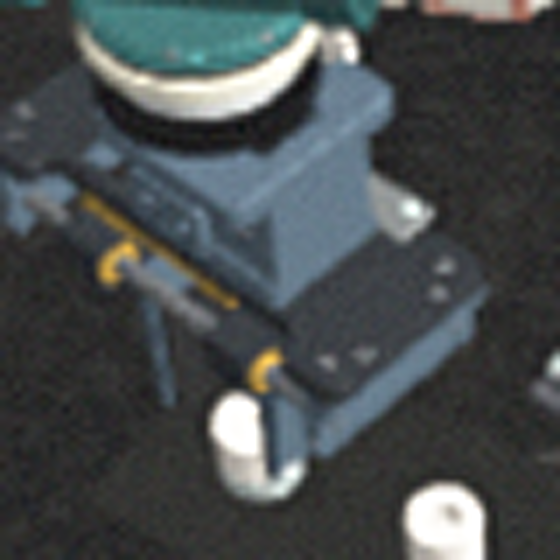

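Run:
```python
from h import *
np.set_printoptions(precision=4,suppress=True)
S=cap('scene')
L=np.array([205+168/7,165+405/7]);Rt=np.array([205+290/7,165+475/7])
for z in(.0195,.035,.05): print(z,ray(S,[L,Rt],z)[:,:2].tolist(), np.linalg.norm(np.diff(ray(S,[L,Rt],z),axis=0)))
R=Ro.from_euler("xyz",r.state()["tcp_rot"]).as_matrix();p=np.array(r.state()["position"])
for sx in(-1,1):
  for b in(0,.016,-.016):
    q=p+R@[sx*.023,b,0]; print(sx,b,q,(proj(S,q)-[205,165])*7,(proj(S,p+R@[sx*.023,b,-.06])-[205,165])*7)
```

```text
0.0195 [[0.4595073482887454, 0.24984007406160277], [0.45273636317174293, 0.19013158416080553]] 0.060091180764636966
0.035 [[0.44993787406371766, 0.2416970649797878], [0.4432918343702067, 0.18309037968020994]] 0.05898231434431408
0.05 [[0.44067709255562626, 0.2338167336102895], [0.434151967788075, 0.17627631082802073]] 0.05790921780851773
-1 0 [0.454  0.1878 0.0211] [296.6854 472.4795] [285.5884 373.2945]
-1 0.016 [0.4695 0.184  0.0211] [326.2733 447.5944] [316.5986 348.0641]
-1 -0.016 [0.4385 0.1916 0.0211] [266.6467 497.7437] [254.0841 398.927 ]
1 0 [0.4649 0.2325 0.0211] [212.8311 409.3719] [198.2055 309.2714]
1 0.016 [0.4804 0.2287 0.0211] [242.4981 385.4046] [229.2985 285.013 ]
1 -0.016 [0.4493 0.2363 0.0211] [182.7205 433.6975] [166.6268 333.9088]
```

Call:
move_arm([
  [0,0.0015,0.006,0,0,0],
  [0,0,0.006,0,0,0],
  [0,0,0,0,0,0],
])

```text
clock: 4.5
position: [0.4605, 0.2096, 0.0084]
tcp_rot: [-3.141, 0.0, 1.332]
wrist_force: [-0.7, -0.4, -0.5]
finger_gap: 0.0459
```

Call:
move_arm([
  [0,0,0,0,0,0],
  [0,0,0,0,0,0],
  [0,0,0,0,0,0],
  [0,0,0,0,0,0],
  [0,0,0,0,0,0],
], hand=-1)

```text
clock: 5.0
position: [0.4609, 0.2098, 0.009]
tcp_rot: [3.141, -0.0, 1.332]
wrist_force: [-1.4, 0.6, 1.0]
finger_gap: 0.0297
```

Run:
```python
from h import *
go((.461,.21,.022))
S=cap('scene');cv2.imwrite("pics/tip2.png",cv2.resize(S["color"][165:245,205:285],None,fx=7,fy=7,interpolation=cv2.INTER_CUBIC))
```

```text
t 5.0 at [0.4609 0.2098 0.009 ] rpy deg [ 1.7999e+02 -1.0000e-02  7.6300e+01] F [-1.4  0.6  1. ] gap 0.0297
(0.461, 0.21, 0.022) shift [ 0.0003  0.0001 -0.013 ] rows 1 each [ 0.0003  0.0001 -0.013 ]
```

View pics/tip2.png

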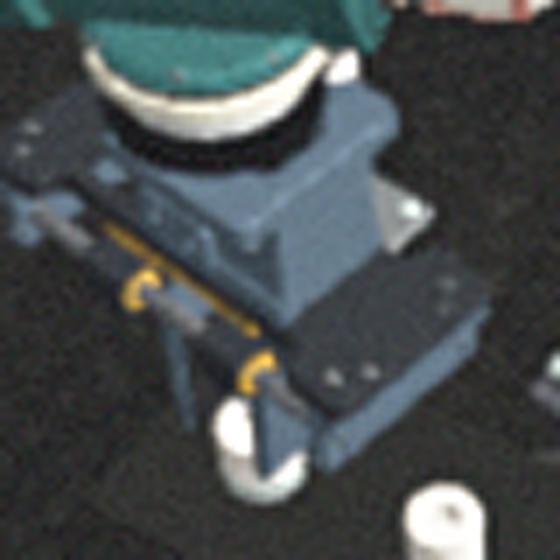

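Run:
```python
from h import *
np.set_printoptions(precision=1,suppress=True)
S=cap('scene'); s=r.state()
R=Ro.from_euler("xyz",s["tcp_rot"]).as_matrix();p=np.array(s["position"]); print(s["finger_gap"])
for h in(0,.01,.015,.02):
  print(h,[(proj(S,p+R@[x,b,-h])-[205,165])*7 for x in(.015,.028) for b in(-.016,.016)],[(proj(S,p+R@[-x,b,-h])-[205,165])*7 for x in(.015,.028) for b in(-.016,.016)])
```

```text
0.029800764538059545
0 [array([202.9, 461.5]), array([262., 413.]), array([179.8, 443.8]), array([239. , 395.8])] [array([257.2, 503.1]), array([316.2, 453.4]), array([281.1, 521.4]), array([340.1, 471.2])]
0.01 [array([200.5, 445.8]), array([260.1, 397.2]), array([177.2, 428. ]), array([236.8, 380. ])] [array([255.2, 487.5]), array([314.6, 437.7]), array([279.3, 505.8]), array([338.7, 455.6])]
0.015 [array([199.3, 437.8]), array([259.1, 389.2]), array([175.9, 420. ]), array([235.8, 371.9])] [array([254.1, 479.6]), array([313.8, 429.8]), array([278.3, 498. ]), array([337.9, 447.6])]
0.02 [array([198. , 429.8]), array([258.1, 381.2]), array([174.6, 412. ]), array([234.7, 363.9])] [array([253.1, 471.6]), array([313. , 421.7]), array([277.3, 490. ]), array([337.2, 439.6])]
```

Call:
move_arm([
  [0,0,-0.01,0,0,0],
  [0,0,-0.02,0,0,0],
  [0,0,-0.03,0,0,0],
  [0,0,0,0,0,0],
])

```text
clock: 5.5
position: [0.4627, 0.2105, 0.0724]
tcp_rot: [3.138, -0.003, 1.332]
wrist_force: [0.1, -0.2, -0.1]
finger_gap: 0.0295
```

Run:
```python
from h import *
go((.5878,.0891,.06),(.5878,.0891,.035))
```

```text
t 5.5 at [0.4627 0.2105 0.0724] rpy deg [ 1.7977e+02 -1.6000e-01  7.6310e+01] F [ 0.1 -0.2 -0.1] gap 0.0295
(0.5878, 0.0891, 0.06) shift [-0.0884  0.1502  0.0127] rows 4 each [-0.0221  0.0376  0.0032]
(0.5878, 0.0891, 0.035) shift [-0.0001 -0.0001  0.025 ] rows 1 each [-0.0001 -0.0001  0.025 ]
```

Call:
move_arm([
  [-0.0218,0.038,0,0,0,0],
  [-0.0218,0.038,0,0,0,0],
  [-0.0218,0.038,0,0,0,0],
  [-0.0217,0.038,0,0,0,0],
  [0,0,0,0,0,0],
  [0,0,0,0,0,0],
  [0,0,0,0,0,0],
])

```text
clock: 6.2
position: [0.5867, 0.0895, 0.0684]
tcp_rot: [-3.14, 0.0, 1.332]
wrist_force: [-0.3, -0.2, -0.3]
finger_gap: 0.0295
```

Run:
```python
from h import *
go((.5878,.0891,.035))
S=cap('scene')
cv2.imwrite("pics/g1.png",cv2.resize(S["color"][170:250,260:350],None,fx=7,fy=7,interpolation=cv2.INTER_CUBIC))
```

```text
t 6.2 at [0.5867 0.0895 0.0684] rpy deg [-1.7994e+02  2.0000e-02  7.6320e+01] F [-0.3 -0.2 -0.3] gap 0.0295
(0.5878, 0.0891, 0.035) shift [-0.0002  0.0012  0.0334] rows 1 each [-0.0002  0.0012  0.0334]
```

View pics/g1.png

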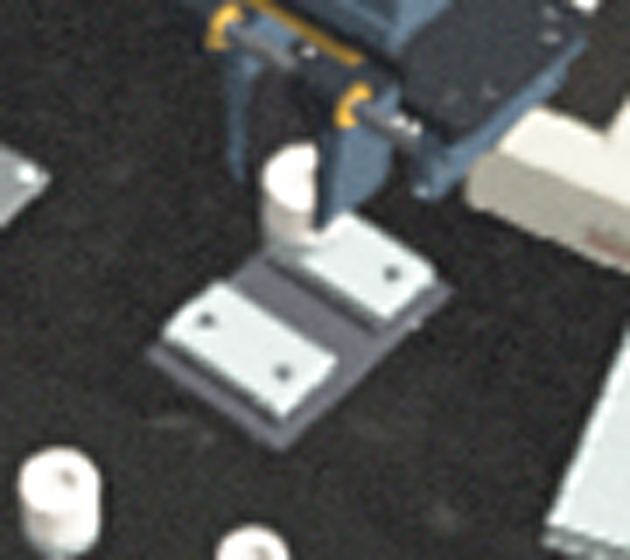

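Call:
move_arm([
  [0,0.001,0.015,0,0,0],
  [0,0,0.014,0,0,0],
  [0,0,0.008,0,0,0],
  [0,0,0,0,0,0],
])

```text
clock: 6.65
position: [0.5874, 0.0889, 0.0299]
tcp_rot: [-3.139, 0.001, 1.332]
wrist_force: [-0.7, 0.1, 0.4]
finger_gap: 0.0296
```

Call:
move_arm([
  [0,0,0.002,0,0,0],
  [0,0,0.002,0,0,0],
  [0,0,0.001,0,0,0],
  [0,0,0,0,0,0],
])

```text
clock: 7.05
position: [0.5889, 0.0889, 0.027]
tcp_rot: [3.141, -0.0, 1.332]
wrist_force: [0.0, -0.2, -0.1]
finger_gap: 0.0299
```

Call:
move_arm([
  [0,0,0.001,0,0,0],
  [0,0,0.001,0,0,0],
  [0,0,0,0,0,0],
])

```text
clock: 7.35
position: [0.5886, 0.089, 0.0252]
tcp_rot: [-3.141, 0.0, 1.332]
wrist_force: [-5.4, 0.2, 9.9]
finger_gap: 0.03
```

Call:
move_arm([
  [0,0,0.001,0,0,0],
  [0,0,0,0,0,0],
])

```text
clock: 7.55
position: [0.5883, 0.0891, 0.0246]
tcp_rot: [-3.14, 0.0, 1.332]
wrist_force: [-10.1, 1.8, 19.9]
finger_gap: 0.0298
```

Call:
move_arm([
  [0,0,-0.0015,0,0,0],
  [0,0,0,0,0,0],
  [0,0,0,0,0,0],
  [0,0,0,0,0,0],
  [0,0,0,0,0,0],
], hand=-0.05)

```text
clock: 8.05
position: [0.5887, 0.0888, 0.0252]
tcp_rot: [-3.141, 0.0, 1.332]
wrist_force: [0.3, -0.5, -0.2]
finger_gap: 0.0435
```

Run:
```python
from h import *
go((.597,-.117,.08))
S=cap('scene')
cv2.imwrite("pics/g2.png",cv2.resize(S["color"][170:250,260:350],None,fx=7,fy=7,interpolation=cv2.INTER_CUBIC))
```

```text
t 8.1 at [0.5887 0.0888 0.0252] rpy deg [-179.99    0.     76.3 ] F [ 0.3 -0.5 -0.2] gap 0.0435
(0.597, -0.117, 0.08) shift [-0.198   0.0568 -0.0548] rows 5 each [-0.0396  0.0114 -0.011 ]
```

View pics/g2.png

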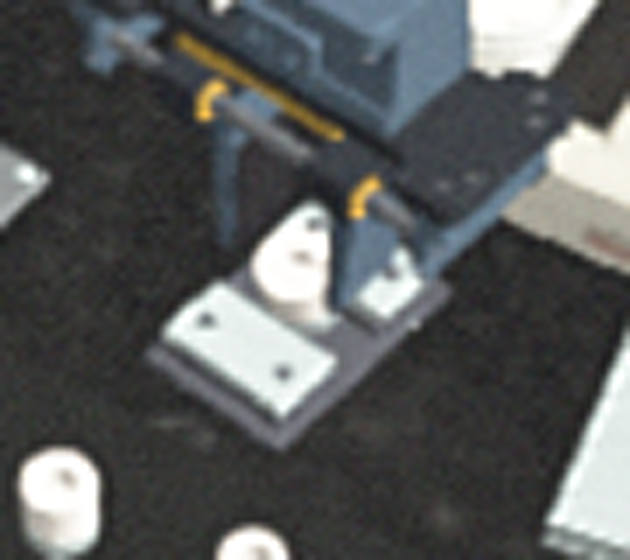

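Call:
move_arm([
  [0,0,0.004,0,0,0],
  [0,0,0,0,0,0],
])

```text
clock: 8.3
position: [0.5884, 0.0888, 0.0207]
tcp_rot: [-3.141, 0.0, 1.332]
wrist_force: [-0.6, -0.2, 1.1]
finger_gap: 0.0435
```

Call:
move_arm([
  [0,0,0,0,0,0],
  [0,0,0,0,0,0],
  [0,0,0,0,0,0],
  [0,0,0,0,0,0],
  [0,0,0,0,0,0],
  [0,0,-0.005,0,0,0],
  [0,0,-0.015,0,0,0],
  [0,0,-0.02,0,0,0],
  [0,0,0,0,0,0],
  [0,0,0,0,0,0],
], hand=-1)

```text
clock: 9.3
position: [0.5892, 0.0889, 0.0622]
tcp_rot: [3.14, -0.001, 1.332]
wrist_force: [0.4, -0.7, -0.7]
finger_gap: 0.03
```

Run:
```python
from h import *
go((.461,.21,.06))
S=cap('scene')
cv2.imwrite("pics/g3.png",cv2.resize(S["color"][150:250,260:350],None,fx=6,fy=6,interpolation=cv2.INTER_CUBIC))
```

```text
t 9.3 at [0.5892 0.0889 0.0622] rpy deg [ 1.7992e+02 -3.0000e-02  7.6300e+01] F [ 0.4 -0.7 -0.7] gap 0.03
(0.461, 0.21, 0.06) shift [ 0.0873 -0.1532  0.002 ] rows 4 each [ 0.0218 -0.0383  0.0005]
```

View pics/g3.png

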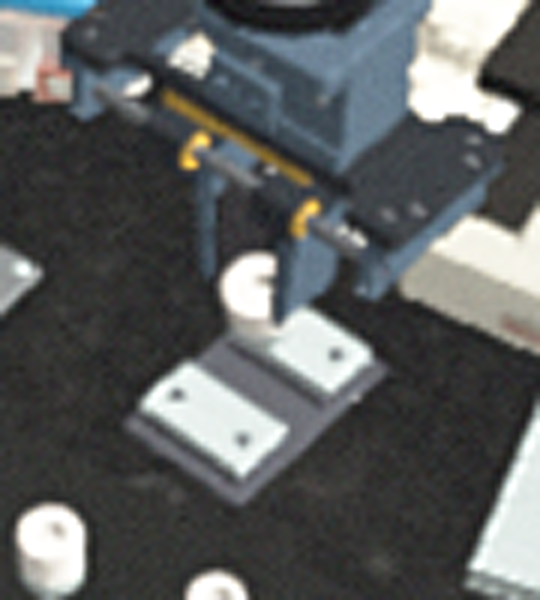

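Call:
move_arm([
  [0.0218,-0.038,0,0,0,0],
  [0.0218,-0.038,0,0,0,0],
  [0.0218,-0.038,0,0,0,0],
  [0.022,-0.038,0,0,0,0],
  [0,0,0.015,0,0,0],
  [0,0,0.015,0,0,0],
  [0,0,0.008,0,0,0],
  [0,0,0,0,0,0],
])

```text
clock: 10.15
position: [0.4613, 0.2089, 0.0218]
tcp_rot: [-3.14, 0.002, 1.331]
wrist_force: [0.1, 0.1, -0.5]
finger_gap: 0.0302
```

Call:
move_arm([
  [0,0,0.002,0,0,0],
  [0,0,0.002,0,0,0],
  [0,0,0.002,0,0,0],
  [0,0,0.002,0,0,0],
  [0,0,0,0,0,0],
])

```text
clock: 10.65
position: [0.4617, 0.2097, 0.0152]
tcp_rot: [-3.141, 0.0, 1.332]
wrist_force: [0.1, -0.1, -0.3]
finger_gap: 0.0298
```

Call:
move_arm([
  [0,0,0.001,0,0,0],
  [0,0,0.001,0,0,0],
  [0,0,0.001,0,0,0],
  [0,0,0,0,0,0],
])

```text
clock: 11.05
position: [0.4617, 0.2098, 0.0122]
tcp_rot: [-3.141, 0.0, 1.332]
wrist_force: [0.5, -1.1, -0.6]
finger_gap: 0.0299
```

Call:
move_arm([
  [0,0,0.001,0,0,0],
  [0,0,0.001,0,0,0],
  [0,0,0.001,0,0,0],
  [0,0,0,0,0,0],
])

```text
clock: 11.45
position: [0.4631, 0.2099, 0.0101]
tcp_rot: [3.14, -0.001, 1.332]
wrist_force: [1.6, -6.0, 13.2]
finger_gap: 0.0301
```

Call:
move_arm([
  [0,0,0.001,0,0,0],
  [0,0,0.001,0,0,0],
  [0,0,0,0,0,0],
])

```text
clock: 11.75
position: [0.4647, 0.2102, 0.0091]
tcp_rot: [3.137, -0.002, 1.332]
wrist_force: [3.9, -9.3, 26.1]
finger_gap: 0.03
```

Call:
move_arm([
  [0,0,0.001,0,0,0],
  [0,0,0,0,0,0],
])

```text
clock: 11.95
position: [0.4649, 0.2104, 0.0082]
tcp_rot: [3.137, -0.003, 1.332]
wrist_force: [3.9, -7.3, 23.9]
finger_gap: 0.0301
```

Call:
move_arm([
  [0,0,-0.002,0,0,0],
  [0,0,0,0,0,0],
  [0,0,0,0,0,0],
  [0,0,0,0,0,0],
  [0,0,-0.02,0,0,0],
  [0,0,-0.02,0,0,0],
  [0,0,0,0,0,0],
  [0,0,0,0,0,0],
  [0,0,0,0,0,0],
], hand=0)

```text
clock: 12.85
position: [0.4612, 0.2096, 0.0475]
tcp_rot: [-3.141, 0.001, 1.332]
wrist_force: [1.2, -0.3, -0.8]
finger_gap: 0.0459
```

```bash
cat >> h.py <<'E'
def look():
    c=cap('scene')
    for p,a,_,q in sorted(blobs(c,125,(228,205,375,300),amin=60),key=lambda b:b[0][0]):
        x=ray(c,p,.023)[0]
        if .40<x[0]<.53: print(p.round(2),round(a,1),x.round(4),np.round(np.ptp(q,axis=0),1))
    return c
E
python3 - <<'E'
from h import *
go();look()
E
```

```text
t 12.8 at [0.4612 0.2096 0.0475] rpy deg [-1.7995e+02  4.0000e-02  7.6300e+01] F [ 1.2 -0.3 -0.8] gap 0.0459
[242.16 227.92] 149.1 [0.4594 0.2073 0.023 ] [13.2 16. ]
[268.27 241.11] 143.8 [0.4544 0.124  0.023 ] [11.5 15.6]
[295.81 251.92] 120.2 [0.4579 0.045  0.023 ] [10.2 14.6]
[323.29 268.7 ] 123.6 [ 0.4453 -0.0377  0.023 ] [12.5 16. ]
[358.74 288.1 ] 168.5 [ 0.4358 -0.135   0.023 ] [13.2 16.9]
```

Call:
move_arm([
  [0,0,-0.045,0,0,0],
  [0,0,-0.045,0,0,0],
  [0,0,0,0,0,0],
])

```text
clock: 13.2
position: [0.4644, 0.2109, 0.1427]
tcp_rot: [3.136, -0.004, 1.332]
wrist_force: [0.8, 0.4, -0.5]
finger_gap: 0.0456
```

Run:
```python
from h import *
go();c=look()
cv2.imwrite("pics/m1.png",cv2.resize(c["color"][190:260,215:295],None,fx=7,fy=7,interpolation=cv2.INTER_CUBIC))
```

```text
t 13.2 at [0.4644 0.2109 0.1427] rpy deg [179.7   -0.22  76.3 ] F [ 0.8  0.4 -0.5] gap 0.0456
[242.42 227.14] 170.8 [0.462  0.2081 0.023 ] [13.2 16.4]
[268.27 241.12] 143.6 [0.4544 0.124  0.023 ] [11.7 15.8]
[295.81 251.91] 120.1 [0.4579 0.0451 0.023 ] [10.2 14.6]
[323.28 268.72] 123.9 [ 0.4452 -0.0378  0.023 ] [11.8 15.6]
[358.75 288.11] 168.5 [ 0.4358 -0.135   0.023 ] [13.5 17.2]
```

View pics/m1.png

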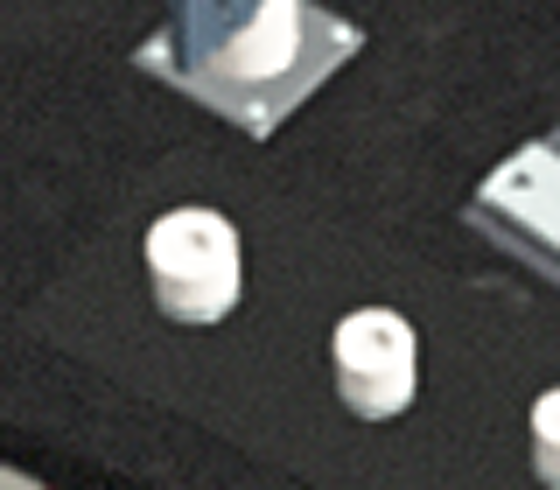

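Call:
move_arm([
  [0,0.002,0.04,0,0,0],
  [0,0,0.04,0,0,0],
  [0,0,0.03,0,0,0],
  [0,0,0.01,0,0,0],
  [0,0,0.008,0,0,0],
  [0,0,0,0,0,0],
  [0,0,0,0,0,0],
])

```text
clock: 13.95
position: [0.4644, 0.2096, 0.0112]
tcp_rot: [3.141, -0.001, 1.332]
wrist_force: [1.3, 0.1, 1.2]
finger_gap: 0.0455
```

Run:
```python
from h import *
go((.463,.2087,.007))
```

```text
t 13.9 at [0.4644 0.2096 0.0112] rpy deg [ 1.7995e+02 -4.0000e-02  7.6300e+01] F [1.3 0.1 1.2] gap 0.0455
(0.463, 0.2087, 0.007) shift [-0.0012 -0.0011  0.0042] rows 1 each [-0.0012 -0.0011  0.0042]
```

Call:
move_arm([
  [-0.001,-0.001,0.004,0,0,0],
  [0,0,0,0,0,0],
  [0,0,0,0,0,0],
])

```text
clock: 14.25
position: [0.4627, 0.2086, 0.0067]
tcp_rot: [3.141, -0.0, 1.332]
wrist_force: [0.4, -0.1, -1.5]
finger_gap: 0.0455
```

Call:
move_arm([
  [0,0,0,0,0,0],
  [0,0,0,0,0,0],
  [0,0,0,0,0,0],
  [0,0,0,0,0,0],
], hand=-1)

```text
clock: 14.65
position: [0.4627, 0.2086, 0.0065]
tcp_rot: [3.141, -0.0, 1.332]
wrist_force: [-0.2, -0.9, 2.7]
finger_gap: 0.0307
```

Call:
move_arm([
  [0,0,-0.01,0,0,0],
  [0,0,-0.02,0,0,0],
  [0,0,-0.03,0,0,0],
  [-0.0218,0.0374,0,0,0,0],
  [-0.0218,0.0374,0,0,0,0],
  [-0.0218,0.0374,0,0,0,0],
  [-0.021,0.0374,0,0,0,0],
  [0,0,0.01,0,0,0],
  [0,0,0.01,0,0,0],
  [0,0,0,0,0,0],
])

```text
clock: 15.65
position: [0.5856, 0.0894, 0.0449]
tcp_rot: [-3.139, 0.001, 1.332]
wrist_force: [-0.1, -0.9, -0.4]
finger_gap: 0.0301
```

Call:
move_arm([
  [0,0,0.008,0,0,0],
  [0,0,0.005,0,0,0],
  [0,0,0.002,0,0,0],
  [0,0,0,0,0,0],
  [0,0,0,0,0,0],
])

```text
clock: 16.15
position: [0.5875, 0.0893, 0.0314]
tcp_rot: [3.142, -0.0, 1.332]
wrist_force: [0.6, 0.6, -0.9]
finger_gap: 0.0303
```

Call:
move_arm([
  [0,0,0.002,0,0,0],
  [0,0,0.002,0,0,0],
  [0,0,0.002,0,0,0],
  [0,0,0.001,0,0,0],
  [0,0,0.001,0,0,0],
  [0,0,0,0,0,0],
])

```text
clock: 16.75
position: [0.5875, 0.0892, 0.0234]
tcp_rot: [3.142, 0.0, 1.332]
wrist_force: [0.0, 0.0, 1.8]
finger_gap: 0.0301
```

Call:
move_arm([
  [0,0,0.001,0,0,0],
  [0,0,0,0,0,0],
])

```text
clock: 16.95
position: [0.5879, 0.0892, 0.0229]
tcp_rot: [3.141, -0.0, 1.332]
wrist_force: [-2.4, -0.9, 10.2]
finger_gap: 0.0305
```

Call:
move_arm([
  [0,-0.0004,-0.0008,0,0,0],
  [0,0,0,0,0,0],
])

```text
clock: 17.15
position: [0.5873, 0.0893, 0.0234]
tcp_rot: [3.141, -0.0, 1.332]
wrist_force: [0.5, -0.9, 2.4]
finger_gap: 0.0306
```

Call:
move_arm([
  [0,0,0,0,0,0],
  [0,0,0,0,0,0],
  [0,0,0,0,0,0],
  [0,0,0,0,0,0],
], hand=-0.05)

```text
clock: 17.55
position: [0.5869, 0.0893, 0.023]
tcp_rot: [-3.141, 0.0, 1.332]
wrist_force: [-0.1, -0.6, 0.8]
finger_gap: 0.0432
```

Run:
```python
from h import *
go()
c=look()
cv2.imwrite("pics/g4.png",cv2.resize(c["color"][170:250,260:350],None,fx=7,fy=7,interpolation=cv2.INTER_CUBIC))
```

```text
t 17.6 at [0.5869 0.0893 0.023 ] rpy deg [-179.99    0.     76.3 ] F [-0.1 -0.6  0.8] gap 0.0432
[268.26 241.13] 145.8 [0.4543 0.124  0.023 ] [11.6 15.8]
[295.78 251.93] 122.3 [0.4578 0.0451 0.023 ] [10.4 14.8]
[323.27 268.72] 125.9 [ 0.4452 -0.0377  0.023 ] [10.6 14.8]
[358.72 288.11] 170.7 [ 0.4357 -0.1349  0.023 ] [13.8 17.3]
```

View pics/g4.png

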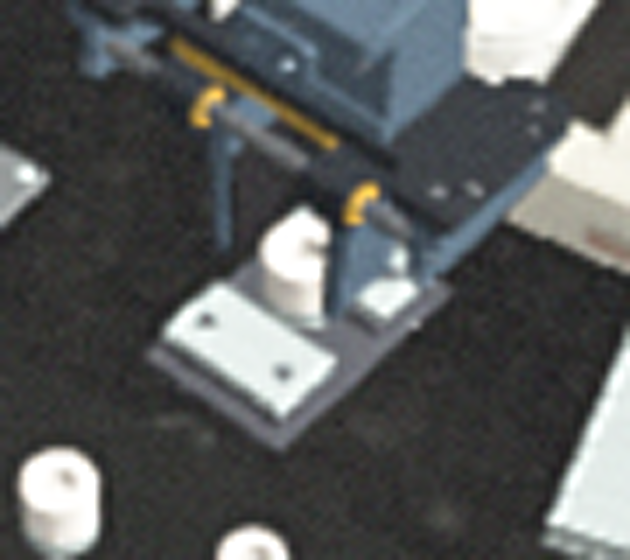

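Call:
move_arm([
  [0,0,0,0,0,0],
  [0,0,0,0,0,0],
  [0,0,0,0,0,0],
  [0,0,0,0,0,0],
], hand=-1)

```text
clock: 18.0
position: [0.587, 0.0893, 0.0231]
tcp_rot: [-3.142, -0.0, 1.332]
wrist_force: [-0.1, 0.2, -0.9]
finger_gap: 0.0305
```

Call:
move_arm([
  [0,0,-0.01,0,0,0],
  [0,0,-0.03,0,0,0],
  [-0.032,0.006,0,0,0,0],
  [-0.032,0.006,0,0,0,0],
  [-0.032,0.006,0,0,0,0],
  [-0.032,0.006,0,0,0,0],
  [-0.032,0.006,0,0,0,0],
  [0,0,0.02,0,0,0],
  [0,0,0.02,0,0,0],
  [0,0,0,0,0,0],
])

```text
clock: 19.0
position: [0.5769, -0.0733, 0.0218]
tcp_rot: [-3.139, 0.0, 1.331]
wrist_force: [-0.1, -0.0, -0.5]
finger_gap: 0.0304
```

Run:
```python
from h import *
go((.5785,-.073,.009))
```

```text
t 19.0 at [ 0.5769 -0.0733  0.0218] rpy deg [-1.7983e+02  1.0000e-02  7.6270e+01] F [-0.1 -0.  -0.5] gap 0.0304
(0.5785, -0.073, 0.009) shift [0.0007 0.0016 0.0128] rows 1 each [0.0007 0.0016 0.0128]
```

Call:
move_arm([
  [0,0,0.008,0,0,0],
  [0,0,0.004,0,0,0],
  [0,0,0.001,0,0,0],
  [0,0,0.001,0,0,0],
  [0,0,0,0,0,0],
])

```text
clock: 19.5
position: [0.5785, -0.0732, 0.0094]
tcp_rot: [3.141, -0.0, 1.332]
wrist_force: [0.2, 0.0, -0.4]
finger_gap: 0.0307
```

Call:
move_arm([
  [0,0,0.001,0,0,0],
  [0,0,0.0005,0,0,0],
  [0,0,0,0,0,0],
])

```text
clock: 19.8
position: [0.5783, -0.0732, 0.0077]
tcp_rot: [-3.142, -0.0, 1.332]
wrist_force: [-0.1, 0.1, -0.7]
finger_gap: 0.0306
```

Call:
move_arm([
  [0,0,0,0,0,0],
  [0,0,0,0,0,0],
  [0,0,0,0,0,0],
  [0,0,-0.02,0,0,0],
  [0,0,-0.045,0,0,0],
  [0.0326,-0.0333,0,0,0,0],
  [0.0326,-0.0333,0,0,0,0],
  [0.0326,-0.0333,0,0,0,0],
  [0.0326,-0.0333,0,0,0,0],
  [0.0326,-0.0333,0,0,0,0],
], hand=-0.05)

```text
clock: 20.8
position: [0.4541, 0.1258, 0.0728]
tcp_rot: [3.141, -0.0, 1.331]
wrist_force: [1.3, 1.0, 0.7]
finger_gap: 0.0435
```

Run:
```python
from h import *
go((.4551,.1245,.0065));c=look()
for p,a,k,q in blobs(c,200,(330,205,412,275),amin=40): print("tray",p,a)
cv2.imwrite("pics/t1.png",c["color"])
```

```text
t 20.8 at [0.4541 0.1258 0.0728] rpy deg [ 1.7998e+02 -1.0000e-02  7.6280e+01] F [1.3 1.  0.7] gap 0.0435
(0.4551, 0.1245, 0.0065) shift [-0.001   0.0013  0.0663] rows 2 each [-0.0005  0.0006  0.0332]
[268.27 241.11] 144.0 [0.4544 0.124  0.023 ] [14.6 17.6]
[295.81 251.92] 120.5 [0.4579 0.0451 0.023 ] [10.2 14.6]
[323.29 268.7 ] 123.5 [ 0.4453 -0.0378  0.023 ] [10.5 14.8]
[358.75 288.1 ] 168.6 [ 0.4358 -0.135   0.023 ] [13.5 17.2]
tray [372.74813105 240.91019088] 1718.390625
tray [380.97910302 209.26563537] 168.7734375
```

Call:
move_arm([
  [0,0,0.03,0,0,0],
  [0,0,0.02,0,0,0],
  [0,0,0.01,0,0,0],
  [0,0,0.006,0,0,0],
  [0,0,0,0,0,0],
  [0,0,0,0,0,0],
  [0,0,0,0,0,0],
])

```text
clock: 21.55
position: [0.4557, 0.1245, 0.0073]
tcp_rot: [3.14, -0.001, 1.332]
wrist_force: [0.3, 0.3, -0.1]
finger_gap: 0.0433
```

Run:
```python
from h import *
go((.4551,.1245,.0065))
```

```text
t 21.6 at [0.4557 0.1245 0.0073] rpy deg [ 1.7994e+02 -3.0000e-02  7.6290e+01] F [ 0.3  0.3 -0.1] gap 0.0433
(0.4551, 0.1245, 0.0065) shift [-0.0002 -0.0006  0.0008] rows 1 each [-0.0002 -0.0006  0.0008]
```

Call:
move_arm([
  [0,0,0,0,0,0],
  [0,0,0,0,0,0],
  [0,0,0,0,0,0],
  [0,0,0,0,0,0],
], hand=-1)

```text
clock: 21.95
position: [0.4554, 0.1246, 0.0069]
tcp_rot: [3.141, -0.0, 1.332]
wrist_force: [0.5, -0.1, 4.4]
finger_gap: 0.0259
```

Call:
move_arm([
  [0,0,-0.01,0,0,0],
  [0,0,-0.02,0,0,0],
  [0,0,-0.03,0,0,0],
  [-0.001,0.0455,0,0,0,0],
  [-0.001,0.0455,0,0,0,0],
  [-0.001,0.0455,0,0,0,0],
  [0,0,0.02,0,0,0],
  [0,0,0.01,0,0,0],
  [0,0,0.006,0,0,0],
  [0,0,0,0,0,0],
])

```text
clock: 22.95
position: [0.5856, 0.0895, 0.03]
tcp_rot: [-3.14, 0.001, 1.332]
wrist_force: [0.6, 0.7, 0.1]
finger_gap: 0.0259
```

Call:
move_arm([
  [0,0,0,0,0,0],
  [0,0,0,0,0,0],
  [0,0,0.002,0,0,0],
  [0,0,0.002,0,0,0],
  [0,0,0.001,0,0,0],
  [0,0,0,0,0,0],
])

```text
clock: 23.55
position: [0.5869, 0.0893, 0.0254]
tcp_rot: [-3.141, 0.0, 1.332]
wrist_force: [0.7, 0.2, -0.1]
finger_gap: 0.0265
```

Call:
move_arm([
  [0,0,0.001,0,0,0],
  [0,0,0.001,0,0,0],
  [0,0,0.001,0,0,0],
  [0,0,0,0,0,0],
])

```text
clock: 23.95
position: [0.5869, 0.0893, 0.0225]
tcp_rot: [-3.141, 0.0, 1.332]
wrist_force: [0.1, 0.0, 0.1]
finger_gap: 0.0261
```

Call:
move_arm([
  [0,0,0.001,0,0,0],
  [0,0,0,0,0,0],
])

```text
clock: 24.15
position: [0.587, 0.0893, 0.0215]
tcp_rot: [-3.141, 0.0, 1.332]
wrist_force: [-0.5, 0.0, -0.6]
finger_gap: 0.0261
```

Entering the slot freely. Continue to the step (expected TCP ≈ 0.017).

Call:
move_arm([
  [0,0,0.001,0,0,0],
  [0,0,0.001,0,0,0],
  [0,0,0.001,0,0,0],
  [0,0,0.001,0,0,0],
  [0,0,0,0,0,0],
])

```text
clock: 24.65
position: [0.5869, 0.0893, 0.0175]
tcp_rot: [-3.141, 0.0, 1.332]
wrist_force: [-0.8, 0.5, -0.0]
finger_gap: 0.0262
```

Call:
move_arm([
  [0,0,0.001,0,0,0],
  [0,0,0,0,0,0],
])

```text
clock: 24.85
position: [0.5873, 0.0893, 0.0167]
tcp_rot: [3.141, -0.0, 1.332]
wrist_force: [1.0, -0.3, 0.7]
finger_gap: 0.0263
```

Call:
move_arm([
  [0,0,0.001,0,0,0],
  [0,0,0,0,0,0],
])

```text
clock: 25.05
position: [0.588, 0.0892, 0.0161]
tcp_rot: [3.14, -0.0, 1.332]
wrist_force: [1.1, -1.7, 4.9]
finger_gap: 0.0264
```

Call:
move_arm([
  [0,0,-0.0007,0,0,0],
  [0,0,0,0,0,0],
  [0,0,0,0,0,0],
  [0,0,0,0,0,0],
], hand=-0.05)

```text
clock: 25.45
position: [0.5868, 0.0893, 0.0161]
tcp_rot: [-3.141, 0.0, 1.332]
wrist_force: [-0.4, -0.5, -0.7]
finger_gap: 0.0433
```

Run:
```python
from h import *
np.set_printoptions(precision=4,suppress=True)
go()
for n,box in(("top",(193,165,235,205)),("scene",(232,160,275,215))):
    c=cap(n); c["color"]=cv2.imread(f"pics/{n}0.png")
    v=c["color"][box[1]:box[3],box[0]:box[2]].astype(int); 
    for th in(150,165,180):
      for p,a,k,q in blobs(c,th,box,amin=80):
        print(n,th,p,round(a),ray(c,cv2.minAreaRect(k.astype(np.float32))[0],.055)[0],ray(c,p,.055)[0],"size",np.array(cv2.minAreaRect(k.astype(np.float32))[1]))
```

```text
t 25.4 at [0.5868 0.0893 0.0161] rpy deg [-179.97    0.01   76.3 ] F [-0.4 -0.5 -0.7] gap 0.0433
top 150 [209.5402 181.7352] 276 [0.5853 0.2561 0.055 ] [0.5859 0.2574 0.055 ] size [22.122  17.2272]
top 165 [209.1296 181.199 ] 242 [0.5875 0.2563 0.055 ] [0.5874 0.2585 0.055 ] size [21.102  15.5489]
top 180 [208.8239 180.7886] 217 [0.5889 0.2568 0.055 ] [0.5886 0.2594 0.055 ] size [20.1659 14.9575]
scene 150 [249.3257 183.912 ] 469 [0.5819 0.2586 0.055 ] [0.5836 0.2578 0.055 ] size [35.25  18.375]
scene 165 [250.1888 182.9945] 383 [0.5864 0.2557 0.055 ] [0.5879 0.2575 0.055 ] size [34.8172 15.1884]
scene 180 [250.4253 182.3382] 344 [0.5881 0.255  0.055 ] [0.5904 0.2582 0.055 ] size [34.4767 14.9006]
```

Run:
```python
from h import *
np.set_printoptions(precision=4,suppress=True)
from scipy.optimize import least_squares
th=np.linspace(0,2*np.pi,400)
for n,box,f in(("top",(197,165,235,205),lambda q:(q[:,1]<180)&(q[:,0]<213)),("scene",(232,160,275,215),lambda q:q[:,1]<172)):
    c=cap(n); c["color"]=cv2.imread(f"pics/{n}0.png")
    for t in(130,145):
        p,a,k,q=max(blobs(c,t,box,amin=80),key=lambda b:b[1])
        if n=="scene": p,a,k,q=[b for b in blobs(c,t,box,amin=80) if abs(b[0][0]-250)<3][0]
        k=k[f(k)]; w=ray(c,k,.104)[:,:2]
        s=least_squares(lambda x:np.hypot(*(w-x[:2]).T)-x[2],[.582,.256,.0205],loss="soft_l1",f_scale=.001).x
        s2=least_squares(lambda x:np.hypot(*(w-x[:2]).T)-.0208,[.582,.256],loss="soft_l1",f_scale=.001).x
        print(n,t,len(w),s,s2,k.min(0),k.max(0))
```

```text
top 130 144 [0.5831 0.2583 0.0205] [0.5828 0.2581] [199.3125 172.1875] [212.9375 179.9375]
top 145 142 [0.5832 0.2582 0.02  ] [0.5824 0.2578] [199.5625 172.3125] [212.9375 179.9375]
scene 130 155 [0.582  0.2582 0.0213] [0.5826 0.2585] [240.0625 166.4375] [255.6875 171.9375]
scene 145 152 [0.5819 0.2581 0.021 ] [0.5821 0.2582] [240.1875 166.5625] [255.5625 171.9375]
```

Call:
move_arm([
  [0,0,0,0,0,0],
  [0,0,0,0,0,0],
  [0,0,0,0,0,0],
  [0,0,0,0,0,0],
], hand=-1)

```text
clock: 26.05
position: [0.587, 0.0893, 0.0163]
tcp_rot: [-3.142, -0.0, 1.332]
wrist_force: [0.3, 0.9, 0.4]
finger_gap: 0.0248
```

Call:
move_arm([
  [0,0,-0.01,0,0,0],
  [0,0,-0.03,0,0,0],
  [0,0,-0.045,0,0,0],
  [0,0,-0.03,0,0,0],
  [0.0408,-0.0112,0,0,0,0],
  [0.0408,-0.0112,0,0,0,0],
  [0.0408,-0.0112,0,0,0,0],
  [0.0408,-0.0112,0,0,0,0],
  [0,0,0,0,0,0],
  [0,0,0,0,0,0],
])

```text
clock: 27.05
position: [0.5819, 0.2591, 0.1318]
tcp_rot: [3.141, 0.0, 1.333]
wrist_force: [-0.1, -0.5, -0.2]
finger_gap: 0.025
```

Call:
move_arm([
  [0,0,0,0,0,0],
  [0,0,0,0,0,0],
  [0,0,0,0,0,0],
])

```text
clock: 27.35
position: [0.5823, 0.2575, 0.1314]
tcp_rot: [-3.142, 0.0, 1.331]
wrist_force: [0.1, 0.3, -1.1]
finger_gap: 0.0246
```

Run:
```python
from h import *
go((.582,.2583,.12))
S=cap('scene');cv2.imwrite("pics/mag.png",cv2.resize(S["color"][130:220,210:310],None,fx=6,fy=6,interpolation=cv2.INTER_CUBIC))
```

```text
t 27.4 at [0.5823 0.2575 0.1314] rpy deg [-180.      0.     76.23] F [ 0.1  0.3 -1.1] gap 0.0246
(0.582, 0.2583, 0.12) shift [ 0.0007 -0.0005  0.0114] rows 1 each [ 0.0007 -0.0005  0.0114]
```

View pics/mag.png

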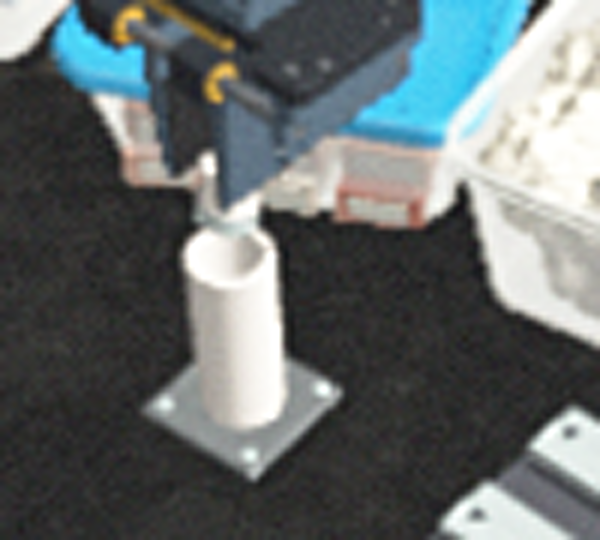

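Call:
move_arm([
  [0.0005,0,0.01,0,0,0],
  [0,0,0.008,0,0,0],
  [0,0,0.004,0,0,0],
  [0,0,0.003,0,0,0],
  [0,0,0,0,0,0],
])

```text
clock: 27.9
position: [0.582, 0.2588, 0.1057]
tcp_rot: [-3.141, 0.001, 1.332]
wrist_force: [0.3, 0.5, -0.8]
finger_gap: 0.0245
```

Call:
move_arm([
  [0,0,0.004,0,0,0],
  [0,0,0.004,0,0,0],
  [0,0,0.003,0,0,0],
  [0,0,0,0,0,0],
])

```text
clock: 28.3
position: [0.5818, 0.2588, 0.0947]
tcp_rot: [-3.141, 0.001, 1.332]
wrist_force: [-1.7, -0.3, -0.5]
finger_gap: 0.0252
```

Call:
move_arm([
  [0,0,0,0,0,0],
  [0,0,0,0,0,0],
  [0,0,0,0,0,0],
  [0,0,-0.035,0,0,0],
  [-0.0393,-0.0116,0,0,0,0],
  [-0.0393,-0.0116,0,0,0,0],
  [-0.0393,-0.0116,0.012,0,0,0],
  [-0.0393,-0.0116,0.015,0,0,0],
  [-0.0393,-0.0116,0.015,0,0,0],
  [-0.0393,-0.0116,0.015,0,0,0],
], hand=-0.05)

```text
clock: 29.3
position: [0.4582, 0.0452, 0.0732]
tcp_rot: [3.14, -0.0, 1.332]
wrist_force: [0.9, -0.5, -0.2]
finger_gap: 0.0432
```

Run:
```python
from h import *
go((.4586,.0456,.0068));c=look()
k=c["color"]; print("mouth px min", k[169:175,246:251].min(2).tolist()); o=cv2.imread("pics/scene0.png"); print(o[169:175,246:251].min(2).tolist())
```

```text
t 29.3 at [0.4582 0.0452 0.0732] rpy deg [ 1.7993e+02 -2.0000e-02  7.6320e+01] F [ 0.9 -0.5 -0.2] gap 0.0432
(0.4586, 0.0456, 0.0068) shift [0.0005 0.0002 0.0664] rows 2 each [0.0002 0.0001 0.0332]
[295.79 251.92] 120.9 [0.4579 0.0451 0.023 ] [10.4 14.6]
[323.27 268.71] 124.5 [ 0.4452 -0.0377  0.023 ] [10.6 14.8]
[358.74 288.1 ] 169.2 [ 0.4358 -0.135   0.023 ] [13.3 17. ]
mouth px min [[242, 234, 219, 201, 181], [239, 229, 215, 192, 170], [240, 229, 215, 196, 172], [240, 233, 220, 194, 174], [239, 232, 222, 195, 178], [241, 233, 219, 198, 176]]
[[241, 230, 219, 195, 178], [235, 228, 215, 186, 167], [237, 227, 213, 189, 172], [238, 232, 217, 190, 173], [237, 228, 219, 192, 173], [239, 231, 219, 194, 169]]
```

Call:
move_arm([
  [0,0,0.03,0,0,0],
  [0,0,0.02,0,0,0],
  [0,0,0.01,0,0,0],
  [0,0,0.006,0,0,0],
  [0,0,0,0,0,0],
  [0,0,0,0,0,0],
  [0,0,0,0,0,0],
])

```text
clock: 30.05
position: [0.4594, 0.0465, 0.0081]
tcp_rot: [3.14, -0.0, 1.332]
wrist_force: [-0.6, 1.0, -0.0]
finger_gap: 0.0435
```

Call:
move_arm([
  [0,0,0,0,0,0],
  [0,0,0,0,0,0],
  [0,0,0,0,0,0],
  [0,0,0,0,0,0],
  [0,0,0,0,0,0],
], hand=-1)

```text
clock: 30.55
position: [0.459, 0.0464, 0.0075]
tcp_rot: [3.141, -0.0, 1.332]
wrist_force: [-0.8, 0.4, 5.0]
finger_gap: 0.0221
```

Call:
move_arm([
  [0,0,-0.01,0,0,0],
  [0,0,-0.02,0,0,0],
  [0,0,-0.03,0,0,0],
  [0.024,0.0381,0,0,0,0],
  [0.024,0.0382,0,0,0,0],
  [0.024,0.0381,0,0,0,0],
  [0,0,0.02,0,0,0],
  [0,0,0.01,0,0,0],
  [0,0,0.008,0,0,0],
  [0,0,0,0,0,0],
])

```text
clock: 31.55
position: [0.5854, 0.0888, 0.0285]
tcp_rot: [-3.139, 0.001, 1.332]
wrist_force: [-0.3, 0.0, -0.1]
finger_gap: 0.022
```

Call:
move_arm([
  [0,0,0,0,0,0],
  [0,0,0,0,0,0],
  [0,0,0.002,0,0,0],
  [0,0,0.002,0,0,0],
  [0,0,0.001,0,0,0],
  [0,0,0,0,0,0],
])

```text
clock: 32.15
position: [0.5869, 0.0892, 0.0242]
tcp_rot: [-3.141, 0.0, 1.332]
wrist_force: [0.4, 0.3, -0.1]
finger_gap: 0.0222
```

Call:
move_arm([
  [0,0,0.001,0,0,0],
  [0,0,0.001,0,0,0],
  [0,0,0.001,0,0,0],
  [0,0,0.001,0,0,0],
  [0,0,0,0,0,0],
])

```text
clock: 32.65
position: [0.5869, 0.0892, 0.0202]
tcp_rot: [-3.141, 0.0, 1.332]
wrist_force: [0.3, 0.2, -1.0]
finger_gap: 0.0217
```

Call:
move_arm([
  [0,0,0.001,0,0,0],
  [0,0,0.001,0,0,0],
  [0,0,0.001,0,0,0],
  [0,0,0,0,0,0],
])

```text
clock: 33.05
position: [0.5869, 0.0892, 0.0172]
tcp_rot: [-3.141, 0.0, 1.332]
wrist_force: [0.1, -0.1, -0.4]
finger_gap: 0.0219
```

Call:
move_arm([
  [0,0,0.001,0,0,0],
  [0,0,0.0005,0,0,0],
  [0,0,0,0,0,0],
])

```text
clock: 33.35
position: [0.587, 0.0892, 0.0158]
tcp_rot: [-3.142, 0.0, 1.332]
wrist_force: [-0.6, 0.5, -0.6]
finger_gap: 0.0221
```

Call:
move_arm([
  [0,0,0.001,0,0,0],
  [0,0,0.001,0,0,0],
  [0,0,0.001,0,0,0],
  [0,0,0,0,0,0],
])

```text
clock: 33.75
position: [0.5869, 0.0892, 0.0127]
tcp_rot: [-3.141, 0.0, 1.332]
wrist_force: [0.2, -0.0, -0.3]
finger_gap: 0.0219
```

Call:
move_arm([
  [0,0,0.001,0,0,0],
  [0,0,0.0005,0,0,0],
  [0,0,0,0,0,0],
])

```text
clock: 34.05
position: [0.587, 0.0892, 0.0113]
tcp_rot: [-3.141, 0.0, 1.332]
wrist_force: [0.0, -0.0, -1.0]
finger_gap: 0.0224
```

Call:
move_arm([
  [0,0,0.001,0,0,0],
  [0,0,0,0,0,0],
])

```text
clock: 34.25
position: [0.5872, 0.0892, 0.0105]
tcp_rot: [3.141, -0.0, 1.332]
wrist_force: [-0.6, 0.8, 3.2]
finger_gap: 0.0219
```

Call:
move_arm([
  [0,0,0.0007,0,0,0],
  [0,0,0,0,0,0],
])

```text
clock: 34.45
position: [0.5875, 0.0892, 0.0104]
tcp_rot: [3.141, -0.0, 1.332]
wrist_force: [-3.4, -0.2, 12.8]
finger_gap: 0.0221
```

Call:
move_arm([
  [0,0,-0.0007,0,0,0],
  [0,0,0,0,0,0],
  [0,0,0,0,0,0],
  [0,0,0,0,0,0],
  [0,0,0,0,0,0],
], hand=-0.05)

```text
clock: 34.95
position: [0.587, 0.0892, 0.0102]
tcp_rot: [-3.141, 0.0, 1.332]
wrist_force: [0.2, 0.1, 0.4]
finger_gap: 0.0429
```

Call:
move_arm([
  [0,0,0,0,0,0],
  [0,0,0,0,0,0],
  [0,0,0,0,0,0],
  [0,0,0,0,0,0],
], hand=-1)

```text
clock: 35.35
position: [0.587, 0.0892, 0.0103]
tcp_rot: [-3.142, 0.0, 1.332]
wrist_force: [-0.0, 0.9, -0.7]
finger_gap: 0.0221
```

Call:
move_arm([
  [0,0,-0.01,0,0,0],
  [0,0,-0.02,0,0,0],
  [0,0,-0.02,0,0,0],
  [-0.0424,0.0095,0,0,0,0],
  [-0.0424,0.0095,0,0,0,0],
  [-0.0424,0.0095,0,0,0,0],
  [-0.0424,0.0095,0,0,0,0],
  [-0.0424,0.0095,0,0,0,0],
  [0,0,0.02,0,0,0],
  [0,0,0,0,0,0],
])

```text
clock: 36.35
position: [0.5817, -0.1288, 0.0393]
tcp_rot: [-3.139, -0.0, 1.33]
wrist_force: [0.1, 1.3, -0.3]
finger_gap: 0.0218
```

Call:
move_arm([
  [0,0,0.015,0,0,0],
  [0,0,0.008,0,0,0],
  [0,0,0.004,0,0,0],
  [0,0,0,0,0,0],
  [0,0,0,0,0,0],
])

```text
clock: 36.85
position: [0.5832, -0.1277, 0.0135]
tcp_rot: [3.141, -0.0, 1.332]
wrist_force: [-0.7, 0.5, -0.7]
finger_gap: 0.0218
```

Call:
move_arm([
  [0,0,0.002,0,0,0],
  [0,0,0.002,0,0,0],
  [0,0,0.001,0,0,0],
  [0,0,0,0,0,0],
])

```text
clock: 37.25
position: [0.583, -0.128, 0.0083]
tcp_rot: [3.142, -0.0, 1.332]
wrist_force: [0.4, 0.1, -0.5]
finger_gap: 0.022
```

Call:
move_arm([
  [0,0,0,0,0,0],
  [0,0,0,0,0,0],
  [0,0,0,0,0,0],
  [0,0,-0.02,0,0,0],
  [0,0,-0.045,0,0,0],
  [0.014,-0.0387,0,0,0,0],
  [0.014,-0.0387,0,0,0,0],
  [0.014,-0.0387,0,0,0,0],
  [0.0138,-0.0386,0,0,0,0],
  [0,0,0,0,0,0],
], hand=-0.2)

```text
clock: 38.25
position: [0.4413, -0.0353, 0.0727]
tcp_rot: [-3.138, 0.0, 1.333]
wrist_force: [0.6, -0.5, 0.0]
finger_gap: 0.0367
```

Run:
```python
from h import *
go((.446,-.0372,.007));look()
```

```text
t 38.2 at [ 0.4413 -0.0353  0.0727] rpy deg [-1.7981e+02  1.0000e-02  7.6370e+01] F [ 0.6 -0.5  0. ] gap 0.0367
(0.446, -0.0372, 0.007) shift [-0.0007  0.0052  0.0657] rows 2 each [-0.0003  0.0026  0.0328]
[323.26 268.74] 126.4 [ 0.4451 -0.0377  0.023 ] [12.3 15.9]
[358.71 288.13] 171.9 [ 0.4357 -0.1349  0.023 ] [17.1 19.4]
```

Call:
move_arm([
  [0,0,0,0,0,0],
  [0,0,0,0,0,0],
  [0,0,0.02,0,0,0],
  [0,0,0,0,0,0],
], hand=-0.05)

```text
clock: 38.7
position: [0.4455, -0.0375, 0.052]
tcp_rot: [-3.139, 0.0, 1.331]
wrist_force: [-0.6, 0.2, 0.6]
finger_gap: 0.0433
```

Run:
```python
from h import *
go((.446,-.0372,.007))
```

```text
t 38.7 at [ 0.4455 -0.0375  0.052 ] rpy deg [-1.7987e+02  1.0000e-02  7.6270e+01] F [-0.6  0.2  0.6] gap 0.0433
(0.446, -0.0372, 0.007) shift [0.0004 0.0006 0.045 ] rows 1 each [0.0004 0.0006 0.045 ]
```

Call:
move_arm([
  [0,0,0.02,0,0,0],
  [0,0,0.015,0,0,0],
  [0,0,0.007,0,0,0],
  [0,0,0.003,0,0,0],
  [0,0,0,0,0,0],
  [0,0,0,0,0,0],
  [0,0,0,0,0,0],
])

```text
clock: 39.4
position: [0.4463, -0.0373, 0.0089]
tcp_rot: [3.141, -0.0, 1.332]
wrist_force: [0.3, -0.1, -0.8]
finger_gap: 0.0433
```

Call:
move_arm([
  [0,0,0,0,0,0],
  [0,0,0,0,0,0],
  [0,0,0,0,0,0],
  [0,0,0,0,0,0],
  [0,0,0,0,0,0],
], hand=-1)

```text
clock: 39.9
position: [0.446, -0.0372, 0.0084]
tcp_rot: [3.141, -0.0, 1.332]
wrist_force: [-0.3, 0.7, 1.8]
finger_gap: 0.0216
```

Call:
move_arm([
  [0,0,-0.01,0,0,0],
  [0,0,-0.02,0,0,0],
  [0,0,-0.03,0,0,0],
  [0.0391,0.0268,0,0,0,0],
  [0.0391,0.0268,0,0,0,0],
  [0.0391,0.0268,0,0,0,0],
  [0.039,0.0267,0,0,0,0],
  [0,0,0.02,0,0,0],
  [0,0,0.01,0,0,0],
  [0,0,0.006,0,0,0],
])

```text
clock: 40.9
position: [0.5856, 0.0889, 0.0315]
tcp_rot: [-3.14, 0.001, 1.332]
wrist_force: [0.4, 1.0, 0.0]
finger_gap: 0.0214
```

Call:
move_arm([
  [0,0,0,0,0,0],
  [0,0,0,0,0,0],
  [0,0,0,0,0,0],
  [0,0,0.002,0,0,0],
  [0,0,0.002,0,0,0],
  [0,0,0.002,0,0,0],
  [0,0,0,0,0,0],
])

```text
clock: 41.6
position: [0.5867, 0.0893, 0.026]
tcp_rot: [-3.141, 0.0, 1.332]
wrist_force: [0.3, 0.5, -0.7]
finger_gap: 0.022
```

Call:
move_arm([
  [0,0,0.001,0,0,0],
  [0,0,0.001,0,0,0],
  [0,0,0.001,0,0,0],
  [0,0,0.001,0,0,0],
  [0,0,0,0,0,0],
])

```text
clock: 42.1
position: [0.5868, 0.0893, 0.0222]
tcp_rot: [-3.141, 0.0, 1.332]
wrist_force: [0.3, 0.4, -1.0]
finger_gap: 0.0217
```

Call:
move_arm([
  [0,0,0.001,0,0,0],
  [0,0,0.001,0,0,0],
  [0,0,0.001,0,0,0],
  [0,0,0,0,0,0],
])

```text
clock: 42.5
position: [0.5868, 0.0893, 0.0192]
tcp_rot: [-3.141, 0.0, 1.332]
wrist_force: [-0.2, -0.4, -0.4]
finger_gap: 0.0214
```

Call:
move_arm([
  [0,0,0.001,0,0,0],
  [0,0,0.001,0,0,0],
  [0,0,0,0,0,0],
])

```text
clock: 42.8
position: [0.5868, 0.0893, 0.0172]
tcp_rot: [-3.141, 0.0, 1.332]
wrist_force: [0.1, 0.4, 0.3]
finger_gap: 0.0214
```

Call:
move_arm([
  [0,0,0.001,0,0,0],
  [0,0,0.001,0,0,0],
  [0,0,0.001,0,0,0],
  [0,0,0.001,0,0,0],
  [0,0,0,0,0,0],
])

```text
clock: 43.3
position: [0.5869, 0.0893, 0.0132]
tcp_rot: [-3.141, 0.0, 1.332]
wrist_force: [-0.3, -0.5, -0.5]
finger_gap: 0.0215
```

Call:
move_arm([
  [0,0,0.001,0,0,0],
  [0,0,0.001,0,0,0],
  [0,0,0,0,0,0],
])

```text
clock: 43.6
position: [0.5872, 0.0893, 0.0114]
tcp_rot: [3.141, -0.0, 1.332]
wrist_force: [-0.4, 1.2, 2.6]
finger_gap: 0.0218
```

Call:
move_arm([
  [0,0,0.0005,0,0,0],
  [0,0,0,0,0,0],
])

```text
clock: 43.8
position: [0.5873, 0.0894, 0.0113]
tcp_rot: [3.141, -0.0, 1.332]
wrist_force: [-1.0, 1.5, 7.0]
finger_gap: 0.0219
```

Call:
move_arm([
  [0,0,-0.0004,0,0,0],
  [0,0,0,0,0,0],
  [0,0,0,0,0,0],
  [0,0,0,0,0,0],
  [0,0,0,0,0,0],
], hand=-0.05)

```text
clock: 44.3
position: [0.5869, 0.0893, 0.0112]
tcp_rot: [-3.142, 0.0, 1.332]
wrist_force: [1.0, -0.6, -0.2]
finger_gap: 0.0432
```

Call:
move_arm([
  [0,0,0,0,0,0],
  [0,0,0,0,0,0],
  [0,0,0,0,0,0],
  [0,0,0,0,0,0],
  [0,0,-0.01,0,0,0],
  [0,0,-0.02,0,0,0],
  [0,0,-0.025,0,0,0],
], hand=-1)

```text
clock: 45.0
position: [0.5863, 0.0892, 0.0667]
tcp_rot: [-3.14, 0.001, 1.332]
wrist_force: [0.8, -0.2, -0.4]
finger_gap: 0.022
```

Call:
move_arm([
  [-0.0426,0.0083,0,0,0,0],
  [-0.0426,0.0083,0,0,0,0],
  [-0.0426,0.0083,0,0,0,0],
  [-0.0426,0.0083,0,0,0,0],
  [-0.0426,0.0083,0,0,0,0],
  [-0.0426,0.0083,0,0,0,0],
  [0,0,0,0,0,0],
  [0,0,0.02,0,0,0],
  [0,0,0.015,0,0,0],
  [0,0,0,0,0,0],
])

```text
clock: 46.0
position: [0.5734, -0.1699, 0.0295]
tcp_rot: [-3.138, -0.0, 1.332]
wrist_force: [-0.5, 0.1, -0.1]
finger_gap: 0.0219
```

Call:
move_arm([
  [0,0,0.01,0,0,0],
  [0,0,0.006,0,0,0],
  [0,0,0.002,0,0,0],
  [0,0,0,0,0,0],
  [0,0,0,0,0,0],
])

```text
clock: 46.5
position: [0.575, -0.1708, 0.0135]
tcp_rot: [3.141, 0.0, 1.332]
wrist_force: [-0.8, 0.3, -0.3]
finger_gap: 0.0218
```

Call:
move_arm([
  [0,0,0.002,0,0,0],
  [0,0,0.001,0,0,0],
  [0,0,0.001,0,0,0],
  [0,0,0,0,0,0],
])

```text
clock: 46.9
position: [0.5749, -0.1708, 0.0092]
tcp_rot: [3.141, 0.0, 1.332]
wrist_force: [0.2, -0.5, -0.1]
finger_gap: 0.0217
```

Call:
move_arm([
  [0,0,0,0,0,0],
  [0,0,0,0,0,0],
  [0,0,0,0,0,0],
  [0,0,-0.02,0,0,0],
  [0,0,-0.045,0,0,0],
  [0.0008,-0.0477,0,0,0,0],
  [0.0008,-0.0477,0,0,0,0],
  [0.0008,-0.0477,0,0,0,0],
  [0,0,0,0,0,0],
  [0,0,0,0,0,0],
], hand=-0.34)

```text
clock: 47.9
position: [0.4362, -0.1346, 0.0746]
tcp_rot: [3.141, 0.0, 1.332]
wrist_force: [0.3, -0.3, 0.6]
finger_gap: 0.0299
```

Call:
move_arm([
  [0,0,0,0,0,0],
  [0,0,0,0,0,0],
  [0,0,0,0,0,0],
], hand=-0.05)

```text
clock: 48.2
position: [0.4371, -0.1348, 0.0742]
tcp_rot: [3.141, 0.0, 1.332]
wrist_force: [0.2, 0.7, -0.4]
finger_gap: 0.0431
```

Run:
```python
from h import *
go((.4366,-.1345,.0075));c=look()
cv2.imwrite("pics/s5.png",cv2.resize(c["color"][155:305,225:415],None,fx=4,fy=4,interpolation=cv2.INTER_CUBIC))
```

```text
t 48.2 at [ 0.4371 -0.1348  0.0742] rpy deg [179.98   0.    76.3 ] F [ 0.2  0.7 -0.4] gap 0.0431
(0.4366, -0.1345, 0.0075) shift [ 0.0002 -0.0006  0.0667] rows 2 each [ 0.0001 -0.0003  0.0334]
[358.71 288.12] 171.2 [ 0.4357 -0.1349  0.023 ] [13.8 17.3]
```

View pics/s5.png

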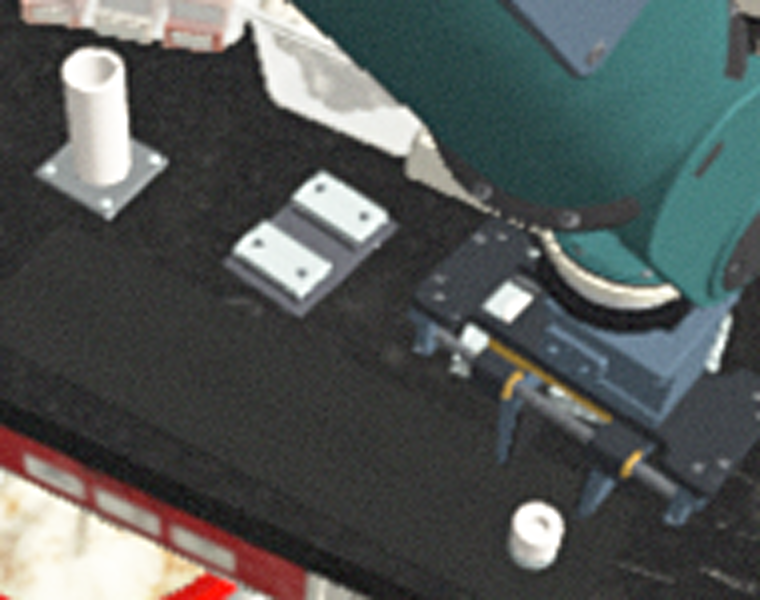

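Call:
move_arm([
  [0,-0.0003,0.03,0,0,0],
  [0,0,0.02,0,0,0],
  [0,0,0.01,0,0,0],
  [0,0,0.0065,0,0,0],
  [0,0,0,0,0,0],
  [0,0,0,0,0,0],
  [0,0,0,0,0,0],
])

```text
clock: 48.95
position: [0.4366, -0.1347, 0.0084]
tcp_rot: [3.14, 0.0, 1.332]
wrist_force: [0.3, 1.2, 0.4]
finger_gap: 0.0435
```

Call:
move_arm([
  [0,0,0,0,0,0],
  [0,0,0,0,0,0],
  [0,0,0,0,0,0],
  [0,0,0,0,0,0],
  [0,0,0,0,0,0],
], hand=-1)

```text
clock: 49.45
position: [0.4363, -0.1346, 0.0079]
tcp_rot: [3.141, 0.0, 1.332]
wrist_force: [-0.2, 1.1, 6.5]
finger_gap: 0.0261
```

Call:
move_arm([
  [0,0,-0.01,0,0,0],
  [0,0,-0.02,0,0,0],
  [0,0,-0.03,0,0,0],
  [0.0422,0.0156,0,0,0,0],
  [0.0422,0.0156,0,0,0,0],
  [0.0422,0.0156,0,0,0,0],
  [0.0422,0.0156,0,0,0,0],
  [0.0422,0.0156,0,0,0,0],
  [0.0422,0.0154,0,0,0,0],
  [0,0,0.02,0,0,0],
])

```text
clock: 50.45
position: [0.5914, 0.0932, 0.0505]
tcp_rot: [3.136, -0.002, 1.335]
wrist_force: [0.1, -1.5, -0.6]
finger_gap: 0.026
```

Call:
move_arm([
  [0,0,0.01,0,0,0],
  [0,0,0.006,0,0,0],
  [0,0,0,0,0,0],
  [0,0,0,0,0,0],
  [0,0,0,0,0,0],
  [0,0,0,0,0,0],
])

```text
clock: 51.05
position: [0.587, 0.0891, 0.0323]
tcp_rot: [3.141, -0.0, 1.331]
wrist_force: [-0.9, 1.0, -0.8]
finger_gap: 0.0259
```

Call:
move_arm([
  [0,0,0.002,0,0,0],
  [0,0,0.002,0,0,0],
  [0,0,0.001,0,0,0],
  [0,0,0.001,0,0,0],
  [0,0,0.001,0,0,0],
  [0,0,0,0,0,0],
])

```text
clock: 51.65
position: [0.5866, 0.0894, 0.0245]
tcp_rot: [-3.141, 0.0, 1.332]
wrist_force: [0.7, -0.5, -0.9]
finger_gap: 0.026
```

Call:
move_arm([
  [0,0,0.001,0,0,0],
  [0,0,0,0,0,0],
])

```text
clock: 51.85
position: [0.5867, 0.0893, 0.0236]
tcp_rot: [-3.141, 0.0, 1.332]
wrist_force: [-0.7, -0.8, 0.0]
finger_gap: 0.0258
```

Call:
move_arm([
  [0,0,0.001,0,0,0],
  [0,0,0.001,0,0,0],
  [0,0,0,0,0,0],
])

```text
clock: 52.15
position: [0.5867, 0.0893, 0.0216]
tcp_rot: [-3.141, 0.0, 1.332]
wrist_force: [0.3, 0.2, -0.1]
finger_gap: 0.0258
```

Call:
move_arm([
  [0,0,0.001,0,0,0],
  [0,0,0.001,0,0,0],
  [0,0,0.001,0,0,0],
  [0,0,0,0,0,0],
])

```text
clock: 52.55
position: [0.5866, 0.0893, 0.0186]
tcp_rot: [-3.141, 0.0, 1.332]
wrist_force: [-0.9, -0.2, -0.6]
finger_gap: 0.0262
```

Call:
move_arm([
  [0,0,0.001,0,0,0],
  [0,0,0,0,0,0],
])

```text
clock: 52.75
position: [0.587, 0.0894, 0.0178]
tcp_rot: [3.141, -0.0, 1.332]
wrist_force: [0.3, 0.1, -0.0]
finger_gap: 0.0262
```

Call:
move_arm([
  [0,0,0.0005,0,0,0],
  [0,0,0,0,0,0],
])

```text
clock: 52.95
position: [0.5872, 0.0894, 0.0175]
tcp_rot: [3.141, -0.0, 1.332]
wrist_force: [0.7, -0.7, 2.4]
finger_gap: 0.0261
```

Call:
move_arm([
  [0,0,-0.0004,0,0,0],
  [0,0,0,0,0,0],
  [0,0,0,0,0,0],
  [0,0,0,0,0,0],
  [0,0,0,0,0,0],
], hand=-0.05)

```text
clock: 53.45
position: [0.5866, 0.0894, 0.0175]
tcp_rot: [-3.141, 0.0, 1.332]
wrist_force: [-1.0, 0.1, 0.3]
finger_gap: 0.0435
```

Call:
move_arm([
  [0,0,0,0,0,0],
  [0,0,0,0,0,0],
  [0,0,0,0,0,0],
  [0,0,0,0,0,0],
], hand=-1)

```text
clock: 53.85
position: [0.5877, 0.0895, 0.0186]
tcp_rot: [3.14, -0.001, 1.332]
wrist_force: [-4.8, 1.4, 24.2]
finger_gap: 0.014
```

Call:
move_arm([
  [0,0,-0.01,0,0,0],
  [0,0,-0.03,0,0,0],
  [0,0,-0.045,0,0,0],
  [0,0,-0.03,0,0,0],
  [0.0408,-0.0112,0,0,0,0],
  [0.0408,-0.0112,0,0,0,0],
  [0.0408,-0.0112,0,0,0,0],
  [0.0412,-0.0112,0,0,0,0],
  [0,0,0,0,0,0],
  [0,0,0,0,0,0],
])

```text
clock: 54.85
position: [0.5816, 0.2595, 0.1327]
tcp_rot: [-3.141, 0.0, 1.333]
wrist_force: [-0.0, 0.4, -0.7]
finger_gap: 0.0002
```

Call:
move_arm([
  [0,0,0,0,0,0],
  [0,0,0,0,0,0],
  [0,0,0,0,0,0],
  [0,0,0.01,0,0,0],
  [0,0,0,0,0,0],
])

```text
clock: 55.35
position: [0.5813, 0.2582, 0.1211]
tcp_rot: [-3.14, 0.001, 1.331]
wrist_force: [-0.3, -0.2, -0.1]
finger_gap: 0.0005
```

Run:
```python
from h import *
np.set_printoptions(precision=2,suppress=True)
c=cap('scene');o=cv2.imread("pics/scene0.png")
d=cv2.absdiff(c["color"],o).max(2); box=(270,190,335,240)
m=np.zeros_like(d);m[190:240,270:335]=(d[190:240,270:335]>40)*255
ks=cv2.findContours(m,cv2.RETR_EXTERNAL,cv2.CHAIN_APPROX_NONE)[0]
for k in ks:
    if cv2.contourArea(k)>10: print("diff",cv2.contourArea(k),k[:,0].min(0),k[:,0].max(0))
for z in(.013,.023,.043):
    P=np.array([proj(c,(.5867+.014*np.cos(a),.0886+.014*np.sin(a),z)) for a in np.linspace(0,6.28,60)]); print(z,P.min(0),P.max(0))
# white plastic mask: warm white (r>=b) vs steel (bluish)
im=c["color"].astype(int); w=((im[:,:,2]-im[:,:,0]>-3)&(im.min(2)>130)).astype(np.uint8); w[:190]=0;w[240:]=0;w[:,:270]=0;w[:,335:]=0
for k in cv2.findContours(w,cv2.RETR_EXTERNAL,cv2.CHAIN_APPROX_NONE)[0]:
    if cv2.contourArea(k)>15: M=cv2.moments(k);print("white",cv2.contourArea(k),M["m10"]/M["m00"],M["m01"]/M["m00"],k[:,0].min(0),k[:,0].max(0))
for y in range(198,228,2): print(y," ".join("%3d"%v for v in c["color"][y,290:314].min(1)))
```

```text
diff 14.5 [270 234] [274 239]
diff 68.0 [299 206] [309 218]
0.013 [297.56 210.3 ] [307.53 217.98]
0.023 [297.67 208.  ] [307.71 215.7 ]
0.043 [297.88 203.31] [308.07 211.04]
white 103.0 304.6618122977346 209.68446601941747 [299 203] [310 216]
white 87.5 329.06095238095236 194.0533333333333 [316 190] [334 201]
198  43  45  42  40  37  40  41  40  33  37  35  31  31  63 125 171 157  93  54  36  36  43  44  46
200  53  34  46  40  44  46  38  45  43  32  42 109 188 221 225 223 232 236 215 164 122  58  41  36
202  42  45  49  49  46  44  40  43  54 109 214 253 238 205 123 142 194 229 231 231 234 225 184 124
204  40  35  40  49  39  42  42  68 160 229 232 234 240 247 251 248 244 238 229 225 225 228 232 233
206  39  47  36  42  48  56  75  90 105 108 136 234 255 255 248 242 244 253 255 249 233 224 226 227
208  40  41  35  55  89 106 106 100  86  82 112 189 250 255 245 209 163 163 232 255 254 232 226 229
210 115 140 126 123 103 100 105 105 109 126 159 157 165 224 255 255 255 255 255 255 250 227 228 230
212 238 236 232 220 176 129 107 101 114 144 163 163 166 176 185 208 223 234 234 187 167 217 228 230
214 222 231 230 230 230 232 219 173 130 127 144 168 179 191 212 225 235 232 168  75  83 104 126 165
216 168 210 227 228 227 227 230 231 228 217 180 156 137 163 200 211 204 154 110 101  92  68  68  95
218 230 232 232 228 226 226 228 228 227 228 227 227 224 206 187 145 129 105 105 112 110 108 109 105
220 231 230 227 228 228 229 227 226 228 227 226 226 228 230 229 214 177 148 107 106 111 108 111 117
222 135 184 221 233 229 226 228 229 218 174 151 184 224 226 228 241 233 161 104 107 108 113 102  67
224  69  71  96 145 193 225 228 229 229 206 173 214 234 237 234 190 125 104 110 115 103  67  45  43
226 100  99  88  70  76 102 148 199 229 231 232 240 224 163 109 109 109 111  93  66  45  47  51  48
```

Run:
```python
from h import *
c=cap('scene')
im=c["color"].astype(int)
w=((im[:,:,2]-im[:,:,0]>-3)&(im.min(2)>215)).astype(np.uint8); w[:198]=0;w[213:]=0;w[:,:296]=0;w[:,313:]=0
k=max(cv2.findContours(w,cv2.RETR_EXTERNAL,cv2.CHAIN_APPROX_NONE)[0],key=cv2.contourArea); print(k[:,0].min(0),k[:,0].max(0),cv2.contourArea(k),cv2.minEnclosingCircle(k))
print(ray(c,[(306.3,208),(305.5,208),cv2.minEnclosingCircle(k)[0]],.043))
go((.587,.0893,.10),(.5855,.0835,.06))
```

```text
[301 203] [311 212] 59.5 ((306.0, 207.0), 5.385264873504639)
[[0.58820289 0.07918281 0.043     ]
 [0.58716917 0.08112021 0.043     ]
 [0.5910743  0.08148643 0.043     ]]
t 55.5 at [0.5817 0.2586 0.1221] rpy deg [-1.7995e+02  3.0000e-02  7.6290e+01] F [-0.7 -0.  -0.8] gap 0.0005
(0.587, 0.0893, 0.1) shift [-0.1632  0.0453  0.0221] rows 4 each [-0.0408  0.0113  0.0055]
(0.5855, 0.0835, 0.06) shift [-0.006  -0.0001  0.04  ] rows 1 each [-0.006  -0.0001  0.04  ]
```

Call:
move_arm([
  [-0.0428,0.0113,0,0,0,0],
  [-0.0428,0.0113,0,0,0,0],
  [-0.0428,0.0113,0,0,0,0],
  [-0.0428,0.0114,0,0,0,0],
  [0,0,0.03,0,0,0],
  [0,0,0.03,0,0,0],
  [0,0,0,0,0,0],
  [0,0,0,0,0,0],
  [0,0,0,0,0,0],
], hand=0.2)

```text
clock: 56.35
position: [0.5864, 0.0822, 0.0641]
tcp_rot: [3.14, -0.001, 1.332]
wrist_force: [-0.1, 0.0, 0.8]
finger_gap: 0.0543
```

Run:
```python
from h import *
go((.585,.081,.0145))
```

```text
t 56.4 at [0.5864 0.0822 0.0641] rpy deg [ 1.7991e+02 -3.0000e-02  7.6330e+01] F [-0.1  0.   0.8] gap 0.0543
(0.585, 0.081, 0.0145) shift [-0.0015 -0.0011  0.0496] rows 2 each [-0.0008 -0.0006  0.0248]
```

Call:
move_arm([
  [-0.001,-0.001,0.02,0,0,0],
  [0,0,0.015,0,0,0],
  [0,0,0.01,0,0,0],
  [0,0,0.004,0,0,0],
  [0,0,0,0,0,0],
  [0,0,0,0,0,0],
])

```text
clock: 56.95
position: [0.5846, 0.0812, 0.0141]
tcp_rot: [3.141, -0.0, 1.332]
wrist_force: [-0.0, 0.2, 0.2]
finger_gap: 0.0545
```

Call:
move_arm([
  [0,0,0,0,0,0],
  [0,0,0,0,0,0],
  [0,0,0,0,0,0],
  [0,0,0,0,0,0],
  [0,0,0,0,0,0],
  [0,0,0,0,0,0],
], hand=-1)

```text
clock: 57.55
position: [0.5851, 0.0812, 0.015]
tcp_rot: [3.141, -0.0, 1.332]
wrist_force: [-6.0, 0.2, 21.9]
finger_gap: 0.0184
```

Call:
move_arm([
  [0,0,0,0,0,0],
  [0,0,0,0,0,0],
  [0,0,0,0,0,0],
  [0,0,0,0,0,0],
  [0,0,-0.03,0,0,0],
  [0,0,-0.05,0,0,0],
  [0,0,-0.04,0,0,0],
  [0,0,0,0,0,0],
  [0,0,0,0,0,0],
], hand=0.2)

```text
clock: 58.45
position: [0.5846, 0.0812, 0.1344]
tcp_rot: [3.14, -0.001, 1.332]
wrist_force: [-0.7, 0.6, -0.8]
finger_gap: 0.0548
```

Run:
```python
from h import *
go()
c=cap('scene')
cv2.imwrite("pics/last.png",np.hstack([cv2.resize(c["color"][180:250,260:350],(630,490),interpolation=cv2.INTER_CUBIC)]))
```

```text
t 58.5 at [0.5846 0.0812 0.1344] rpy deg [ 1.7991e+02 -3.0000e-02  7.6300e+01] F [-0.7  0.6 -0.8] gap 0.0548
```

View pics/last.png

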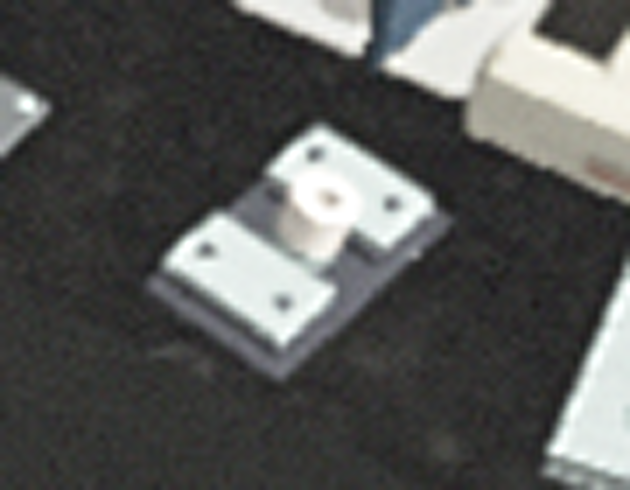

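Call:
move_arm([
  [0.045,0,0,0,0,0],
  [0.045,0,0,0,0,0],
  [0.045,0,0,0,0,0],
  [0.045,0,0,0,0,0],
  [0,0,0,0,0,0],
  [0,0,0,0,0,0],
])

```text
clock: 59.1
position: [0.6258, 0.2563, 0.1316]
tcp_rot: [-3.139, 0.002, 1.333]
wrist_force: [-0.5, -1.1, -1.5]
finger_gap: 0.0549
```

Run:
```python
from h import *
np.set_printoptions(precision=4,suppress=True)
go()
T=cap('top');S=cap('scene')
for n,c,(u0,v0,u1,v1) in(("top",T,(255,168,290,200)),("scene",S,(292,196,316,222))):
    print(n)
    im=c["color"]; o=cv2.imread(f"pics/{n}0.png")
    for v in range(v0,v1): print(v," ".join("%3d"%x for x in im[v,u0:u1].min(1)), )
```

```text
t 59.1 at [0.6258 0.2563 0.1316] rpy deg [-179.87    0.1    76.39] F [-0.5 -1.1 -1.5] gap 0.0549
top
168  63  66  61  66  63  67  80 127 161 201 192 149 150 190 209 209 209 210 210 209 209 208 208 208 209 205 206 210 197 184 149 121  76  65  64
169  64  60  67  67  62  65  84 135 184 207 197 147 148 188 208 210 209 210 209 210 210 208 210 209 207 206 207 209 205 196 142 127  74  60  62
170  63  67  65  63  66  69  89 145 207 210 206 194 196 204 209 208 208 209 208 208 210 208 207 209 203 184 190 205 206 193 135 114  71  65  60
171  64  64  65  65  65  68  99 145 207 210 211 210 212 211 212 210 211 210 211 209 211 207 209 204 189 153 158 197 204 186 135  99  67  66  61
172  61  62  63  61  68  78 119 155 205 209 210 210 211 211 211 211 209 211 211 210 211 210 210 205 183 140 150 199 201 168 124  87  67  62  65
173  60  65  67  67  67  80 133 168 204 209 211 209 210 211 211 211 212 210 212 213 213 211 211 210 202 192 194 205 199 142 117  78  62  66  61
174  61  63  65  65  67  81 131 163 192 208 211 207 206 210 210 212 212 216 221 217 217 214 212 210 210 209 209 212 212 141 110  72  61
[... 5514 characters left out ...]

215 228 226 230 231 228 227 199 163 137 155 187 192 219 227 234 229 174  82  60  77 101 116 147 155
216 227 227 224 229 228 229 231 216 183 150 133 169 223 231 233 196 123 100  91  71  71  96 111 104
217 231 228 228 227 229 229 227 228 227 200 177 174 182 189 180 145 103 108 113  99  83  84 106 107
218 228 228 230 228 229 228 227 229 229 227 220 201 181 162 125  97 105 103 107 105 104  98 111 112
219 231 229 229 225 227 225 226 228 229 229 227 222 196 144 111 100 108 107 108 112 110 110 120 110
220 226 228 230 230 230 231 225 227 226 226 230 227 228 213 176 146 104 108 116 111 109 121 104  67
221 233 229 230 227 227 230 226 220 219 220 227 231 227 233 240 207 115 108 113 116 114 101  65  49
```

Run:
```python
from h import *
np.set_printoptions(precision=4,suppress=True)
T=cap('top');S=cap('scene')
def tri(uS,uT):
    P0,P1=ray(S,uS,0)[0],ray(S,uS,.5)[0];Q0,Q1=ray(T,uT,0)[0],ray(T,uT,.5)[0]
    d,e=P1-P0,Q1-Q0; s=np.linalg.lstsq(np.c_[d,-e],Q0-P0,rcond=None)[0]; p,q=P0+s[0]*d,Q0+s[1]*e; return (p+q)/2,np.linalg.norm(p-q)
def lum(c,box,th):
    u0,v0,u1,v1=box; m=c["color"][v0:v1,u0:u1].min(2)>th
    m=cv2.morphologyEx(m.astype(np.uint8),cv2.MORPH_CLOSE,np.ones((5,5))); k=max(cv2.findContours(m,0,1)[0],key=cv2.contourArea)
    M=cv2.moments(k); return np.array([M["m10"]/M["m00"]+u0,M["m01"]/M["m00"]+v0]),cv2.fitEllipse(k)
a,ea=lum(T,(265,172,282,188),217); b,eb=lum(S,(298,203,315,214),238); print(a,ea,b,eb)
p,e=tri(b,a);print("top centre",p,e)
for z in(.013,.02,.043,.05):print(z,"T",proj(T,(.5889,.0896,z)),"S",proj(S,(.5867,.0886,z)))
```

```text
[274.1254 178.6636] ((9.05587100982666, 6.295472621917725), (7.899284362792969, 10.059026718139648), 161.8059844970703) [306.5224 207.5348] ((8.525177001953125, 4.492680072784424), (7.894629955291748, 11.812224388122559), 147.86090087890625)
top centre [0.5934 0.0806 0.0389] 0.0002788262209862598
0.013 T [270.9081 181.9509] S [302.5473 214.1086]
0.02 T [270.8994 181.524 ] S [302.6458 212.5087]
0.043 T [270.8704 180.0929] S [302.9761 207.1408]
0.05 T [270.8614 179.6484] S [303.0788 205.4724]
```

Call:
move_arm([
  [-0.0444,0.001,0,0,0,0],
  [-0.0444,0.001,0,0,0,0],
  [-0.0444,0.001,0,0,0,0],
  [-0.0444,0.002,0,0,0,0],
  [0,0,0.04,0,0,0],
  [0,0,0.03,0,0,0],
  [0,0,0,0,0,0],
  [0,0,0,0,0,0],
  [0,0,0,0,0,0],
])

```text
clock: 60.2
position: [0.5906, 0.0823, 0.0653]
tcp_rot: [3.14, -0.001, 1.332]
wrist_force: [0.3, -0.4, -0.4]
finger_gap: 0.0544
```

Run:
```python
from h import *
u=np.array([.2368,.9715,0]);v=np.array([.9715,-.2368,0]);g=np.array([.587,.0893,.01])
go(g-.006*u+.005*v)
```

```text
t 60.2 at [0.5906 0.0823 0.0653] rpy deg [ 1.799e+02 -3.000e-02  7.630e+01] F [ 0.3 -0.4 -0.4] gap 0.0544
[0.5904367 0.082287  0.01     ] shift [-0.0001 -0.0003  0.0553] rows 2 each [-0.     -0.0001  0.0276]
```

Call:
move_arm([
  [0,0,0.02,0,0,0],
  [0,0,0.015,0,0,0],
  [0,0,0.008,0,0,0],
  [0,0,0.004,0,0,0],
  [0,0,0.004,0,0,0],
  [0,0,0.002,0,0,0],
  [0,0,0,0,0,0],
])

```text
clock: 60.9
position: [0.5897, 0.0823, 0.0107]
tcp_rot: [3.142, 0.0, 1.332]
wrist_force: [0.4, -0.2, 0.5]
finger_gap: 0.0549
```

Call:
move_arm([
  [0,0,0,0,0,0],
  [0,0,0,0,0,0],
  [0,0,0,0,0,0],
  [0,0,0,0,0,0],
  [0,0,0,0,0,0],
], hand=-0.47)

```text
clock: 61.4
position: [0.5897, 0.0823, 0.0107]
tcp_rot: [3.141, -0.0, 1.332]
wrist_force: [-0.1, 0.8, 0.4]
finger_gap: 0.0268
```

Call:
move_arm([
  [0,0,0,0,0,0],
  [0,0,0,0,0,0],
  [0,0,0,0,0,0],
], hand=-0.7)

```text
clock: 61.7
position: [0.5897, 0.0823, 0.0107]
tcp_rot: [3.141, -0.0, 1.332]
wrist_force: [0.2, 0.7, -0.1]
finger_gap: 0.0271
```

Call:
move_arm([
  [0,0,-0.003,0,0,0],
  [0,0,-0.005,0,0,0],
  [0,0,-0.01,0,0,0],
  [0,0,-0.02,0,0,0],
  [0,0,-0.02,0,0,0],
  [0,0,0,0,0,0],
], hand=-1)

```text
clock: 62.3
position: [0.5914, 0.0825, 0.0717]
tcp_rot: [3.138, -0.001, 1.332]
wrist_force: [0.5, 0.4, -1.1]
finger_gap: 0.0268
```

Run:
```python
from h import *
go((.461,.21,.07),(.461,.21,.02))
S=cap('scene')
for v in range(190,226,2): print(v," ".join("%3d"%x for x in S["color"][v,286:320].min(1)))
for z in(-.004,.02,.026):
  print(proj(S,np.array(r.state()["position"])+[0,0,z]))
```

```text
t 62.3 at [0.5914 0.0825 0.0717] rpy deg [ 1.7978e+02 -8.0000e-02  7.6300e+01] F [ 0.5  0.4 -1.1] gap 0.0268
(0.461, 0.21, 0.07) shift [ 0.0931 -0.1569  0.0012] rows 4 each [ 0.0233 -0.0392  0.0003]
(0.461, 0.21, 0.02) shift [-0.0001 -0.0002  0.05  ] rows 2 each [-0.     -0.0001  0.025 ]
190  43  49  47  46  44  39  40  37  40  43  58  70  61  44  48  48  77 203 255 255 255 255 122  59  58  78 104 106 101 103 103 100 174 236
192  46  37  40  41  41  40  47  47  46  49  52  70  70  50  46  72 136 248 255 255 247 193  65  48  71  89 100  98 101  97 100  91  58  59
194  43  46  41  42  45  41  35  38  46  47  52  61  62  50  64 117 160 182 233 255 255 207  67  52  78 101 105  99 107 104 108  81  52  40
196  42  40  42  44  44  42  45  48  45  38  44  46  47  61 120 167 168 165 171 182 202 165  71  54  83 107 103 104 100  90  48  40  36  33
198  43  44  52  56  48  48  44  40  41  46  45  41  45  88 138 164 176 178 183 196 185 114  52  64  94 104  92  66  47  41  42  50  47  50
200  43  38  48  47  45  45  43  46  45  46  41  37  44  85 124 138 161 188 195 221 202 124  56  91 111  75  40
[... 1092 characters left out ...]
 117 111 117 105  98  76  73 101 115 108 113 124 141 148
218 234 237 237 235 235 236 235 235 234 232 231 233 230 234 232 234 229 175 136 114 105 110 113 111 117 116 110 102 118 123 111  79  37  32
220  93 136 185 234 235 236 236 231 233 235 233 232 232 232 231 234 233 234 235 225 184 152 106 112 118 116 119 118 105  69  49  46  46  40
222  84  73  77 110 140 192 235 238 233 234 235 233 227 181 158 188 230 234 236 244 240 170 112 110 111 123 114  68  51  48  49  51  51  51
224 109 113 113  93  75  77 112 155 205 235 237 235 235 217 181 216 238 243 240 202 134 111 109 120 112  62  47  47  50  42  48  41  50  55
[306.02594452 201.4044136 ]
[306.44147821 195.41860572]
[306.54764119 193.88931644]
```

Call:
move_arm([
  [-0.008,-0.0444,0,0,0,0],
  [-0.008,-0.0444,0,0,0,0],
  [-0.008,-0.0444,0,0,0,0],
  [0,0,0.02,0,0,0],
  [0,0,0.02,0,0,0],
  [0,0,0.01,0,0,0],
  [0,0,0,0,0,0],
  [0,0,0,0,0,0],
])

```text
clock: 63.15
position: [0.4546, 0.0904, 0.0187]
tcp_rot: [-3.141, 0.0, 1.332]
wrist_force: [-0.4, -0.7, -0.3]
finger_gap: 0.0268
```

Call:
move_arm([
  [0,0,0.002,0,0,0],
  [0,0,0.002,0,0,0],
  [0,0,0.002,0,0,0],
  [0,0,0.001,0,0,0],
  [0,0,0,0,0,0],
])

```text
clock: 63.65
position: [0.4545, 0.0905, 0.0115]
tcp_rot: [-3.141, 0.0, 1.332]
wrist_force: [0.3, -1.1, -0.5]
finger_gap: 0.0268
```

Call:
move_arm([
  [0,0,0.001,0,0,0],
  [0,0,0.001,0,0,0],
  [0,0,0,0,0,0],
])

```text
clock: 63.95
position: [0.4545, 0.0905, 0.0095]
tcp_rot: [-3.141, 0.0, 1.332]
wrist_force: [-0.2, 0.1, -0.9]
finger_gap: 0.0266
```

Call:
move_arm([
  [0,0,0.001,0,0,0],
  [0,0,0.001,0,0,0],
  [0,0,0,0,0,0],
])

```text
clock: 64.25
position: [0.4545, 0.0905, 0.0075]
tcp_rot: [-3.141, 0.0, 1.332]
wrist_force: [-0.5, -0.5, -0.3]
finger_gap: 0.0269
```

Call:
move_arm([
  [0,0,0.001,0,0,0],
  [0,0,0.001,0,0,0],
  [0,0,0,0,0,0],
])

```text
clock: 64.55
position: [0.4552, 0.0906, 0.0062]
tcp_rot: [3.141, -0.0, 1.332]
wrist_force: [-3.8, -0.5, 16.1]
finger_gap: 0.0266
```

Call:
move_arm([
  [0,0,0.001,0,0,0],
  [0,0,0.001,0,0,0],
  [0,0,0,0,0,0],
])

```text
clock: 64.85
position: [0.4565, 0.0912, 0.0051]
tcp_rot: [3.139, -0.002, 1.331]
wrist_force: [-4.4, 6.8, 32.5]
finger_gap: 0.027
```

Call:
move_arm([
  [0,0,-0.0015,0,0,0],
  [0,0,0,0,0,0],
  [0,0,0,0,0,0],
  [0,0,0,0,0,0],
  [0,0,-0.02,0,0,0],
  [0,0,-0.04,0,0,0],
  [0,0,-0.04,0,0,0],
  [0,0,0,0,0,0],
  [0,0,0,0,0,0],
], hand=0.1)

```text
clock: 65.75
position: [0.4549, 0.0905, 0.1056]
tcp_rot: [3.14, -0.001, 1.332]
wrist_force: [0.2, 0.8, -0.7]
finger_gap: 0.0503
```

Run:
```python
from h import *
go();look()
```

```text
t 65.8 at [0.4549 0.0905 0.1056] rpy deg [ 1.7991e+02 -4.0000e-02  7.6300e+01] F [ 0.2  0.8 -0.7] gap 0.0503
[277.33 246.88] 147.0 [0.4494 0.0943 0.023 ] [11.5 15.6]
```

Call:
move_arm([
  [0.003,-0.0055,0.03,0,0,0],
  [0,0,0.03,0,0,0],
  [0,0,0.02,0,0,0],
  [0,0,0.012,0,0,0],
  [0,0,0.006,0,0,0],
  [0,0,0,0,0,0],
  [0,0,0,0,0,0],
  [0,0,0,0,0,0],
])

```text
clock: 66.6
position: [0.4505, 0.0948, 0.0079]
tcp_rot: [3.14, -0.001, 1.332]
wrist_force: [-0.2, 0.9, 0.1]
finger_gap: 0.0503
```

Run:
```python
from h import *
go((.4502,.0948,.006))
```

```text
t 66.6 at [0.4505 0.0948 0.0079] rpy deg [ 1.7993e+02 -3.0000e-02  7.6300e+01] F [-0.2  0.9  0.1] gap 0.0503
(0.4502, 0.0948, 0.006) shift [-0.0001 -0.0003  0.0019] rows 1 each [-0.0001 -0.0003  0.0019]
```

Call:
move_arm([
  [0,0,0.0025,0,0,0],
  [0,0,0,0,0,0],
  [0,0,0,0,0,0],
])

```text
clock: 66.9
position: [0.45, 0.0947, 0.0048]
tcp_rot: [3.141, -0.0, 1.332]
wrist_force: [0.2, -0.4, -0.1]
finger_gap: 0.0503
```

Call:
move_arm([
  [0,0,0,0,0,0],
  [0,0,0,0,0,0],
  [0,0,0,0,0,0],
  [0,0,0,0,0,0],
  [0,0,0,0,0,0],
  [0,0,0,0,0,0],
], hand=-1)

```text
clock: 67.5
position: [0.45, 0.0947, 0.0047]
tcp_rot: [3.141, -0.0, 1.332]
wrist_force: [-0.7, 0.1, 0.7]
finger_gap: 0.0265
```

Call:
move_arm([
  [0,0,-0.01,0,0,0],
  [0,0,-0.02,0,0,0],
  [0,0,-0.03,0,0,0],
  [0.009,0.0448,0,0,0,0],
  [0.009,0.0448,0,0,0,0],
  [0.0092,0.0448,0,0,0,0],
  [0,0,0.02,0,0,0],
  [0,0,0.01,0,0,0],
  [0,0,0.006,0,0,0],
  [0,0,0,0,0,0],
])

```text
clock: 68.5
position: [0.5854, 0.0893, 0.028]
tcp_rot: [-3.14, 0.001, 1.332]
wrist_force: [-0.4, 0.3, -1.4]
finger_gap: 0.0264
```

Call:
move_arm([
  [0,0,0,0,0,0],
  [0,0,0,0,0,0],
  [0,0,0,0,0,0],
  [0,0,0.002,0,0,0],
  [0,0,0.002,0,0,0],
  [0,0,0.002,0,0,0],
  [0,0,0.001,0,0,0],
  [0,0,0,0,0,0],
])

```text
clock: 69.3
position: [0.5868, 0.0893, 0.0214]
tcp_rot: [-3.141, 0.0, 1.332]
wrist_force: [1.1, -0.0, -0.9]
finger_gap: 0.0267
```

Call:
move_arm([
  [0,0,0.001,0,0,0],
  [0,0,0.001,0,0,0],
  [0,0,0,0,0,0],
])

```text
clock: 69.6
position: [0.5869, 0.0893, 0.0195]
tcp_rot: [-3.141, 0.0, 1.332]
wrist_force: [0.4, 0.0, -1.3]
finger_gap: 0.0267
```

Call:
move_arm([
  [0,0,0.001,0,0,0],
  [0,0,0.001,0,0,0],
  [0,0,0,0,0,0],
])

```text
clock: 69.9
position: [0.5869, 0.0893, 0.0175]
tcp_rot: [-3.141, 0.0, 1.332]
wrist_force: [0.0, 0.2, 0.0]
finger_gap: 0.0264
```

Call:
move_arm([
  [0,0,0.001,0,0,0],
  [0,0,0.001,0,0,0],
  [0,0,0,0,0,0],
])

```text
clock: 70.2
position: [0.5869, 0.0893, 0.0155]
tcp_rot: [-3.141, 0.0, 1.332]
wrist_force: [-0.1, 0.6, -0.7]
finger_gap: 0.0265
```

Call:
move_arm([
  [0,0,0.001,0,0,0],
  [0,0,0.0005,0,0,0],
  [0,0,0,0,0,0],
])

```text
clock: 70.5
position: [0.5873, 0.0893, 0.0144]
tcp_rot: [3.141, -0.0, 1.332]
wrist_force: [0.9, -1.0, 4.0]
finger_gap: 0.0261
```

Call:
move_arm([
  [0,0,-0.01,0,0,0],
  [0,0,-0.03,0,0,0],
  [0,0,-0.045,0,0,0],
  [0,0,-0.03,0,0,0],
  [0.0408,-0.0112,0,0,0,0],
  [0.0408,-0.0112,0,0,0,0],
  [0.0408,-0.0112,0,0,0,0],
  [0.0412,-0.0112,0,0,0,0],
  [0,0,0,0,0,0],
  [0,0,0,0,0,0],
])

```text
clock: 71.5
position: [0.5817, 0.2595, 0.1294]
tcp_rot: [-3.141, 0.0, 1.333]
wrist_force: [0.5, -0.3, -1.0]
finger_gap: 0.0267
```

Call:
move_arm([
  [0,0,0,0,0,0],
  [0,0,0,0,0,0],
  [0,0,0,0,0,0],
  [0,0,0.01,0,0,0],
  [0,0,0,0,0,0],
  [0,0,0,0,0,0],
])

```text
clock: 72.1
position: [0.5819, 0.2585, 0.1185]
tcp_rot: [-3.141, 0.001, 1.331]
wrist_force: [-0.0, 0.5, 0.2]
finger_gap: 0.0265
```

Run:
```python
from h import *
go((.582,.2583,.097))
```

```text
t 72.1 at [0.5819 0.2585 0.1185] rpy deg [-1.7995e+02  4.0000e-02  7.6290e+01] F [-0.   0.5  0.2] gap 0.0265
(0.582, 0.2583, 0.097) shift [-0.0002  0.0002  0.0215] rows 1 each [-0.0002  0.0002  0.0215]
```

Call:
move_arm([
  [0,0,0.008,0,0,0],
  [0,0,0.004,0,0,0],
  [0,0,0.003,0,0,0],
  [0,0,0.002,0,0,0],
  [0,0,0,0,0,0],
])

```text
clock: 72.6
position: [0.582, 0.2588, 0.1018]
tcp_rot: [-3.141, 0.0, 1.332]
wrist_force: [0.2, 0.1, -0.2]
finger_gap: 0.0266
```

Call:
move_arm([
  [0,0,0.003,0,0,0],
  [0,0,0.002,0,0,0],
  [0,0,0,0,0,0],
])

```text
clock: 72.9
position: [0.582, 0.2588, 0.0969]
tcp_rot: [-3.141, 0.0, 1.332]
wrist_force: [-0.2, 0.1, -0.1]
finger_gap: 0.0266
```

Call:
move_arm([
  [0,0,0,0,0,0],
  [0,0,0,0,0,0],
  [0,0,0,0,0,0],
  [0,0,0,0,0,0],
  [0,0,-0.04,0,0,0],
  [0,0,-0.05,0,0,0],
  [0.045,-0.01,0,0,0,0],
  [0.045,-0.01,0,0,0,0],
  [0.045,-0.01,0,0,0,0],
  [0.045,-0.01,0,0,0,0],
], hand=0)

```text
clock: 73.9
position: [0.5858, 0.445, 0.1874]
tcp_rot: [3.141, -0.0, 1.332]
wrist_force: [0.2, -0.4, 0.5]
finger_gap: 0.0455
```

Call:
move_arm([
  [0.04,-0.02,0,0,0,0],
  [0.04,-0.02,0,0,0,0],
  [0.04,-0.02,0,0,0,0],
  [0,0,0,0,0,0],
  [0,0,0,0,0,0],
])

```text
clock: 74.4
position: [0.5554, 0.5746, 0.1866]
tcp_rot: [-3.141, 0.001, 1.333]
wrist_force: [-0.7, -0.1, 0.0]
finger_gap: 0.0454
```

Run:
```python
from h import *
np.set_printoptions(precision=4,suppress=True)
go();look()
T=cap('top');S=cap('scene')
for n,c,box in(("top",T,(305,150,382,207)),("scene",S,(335,205,412,275))):
    u0,v0,u1,v1=box; im=c["color"].astype(int); o=cv2.imread(f"pics/{n}0.png")
    d=cv2.absdiff(c["color"],o).max(2)[v0:v1,u0:u1]
    m=cv2.morphologyEx((d>25).astype(np.uint8),cv2.MORPH_CLOSE,np.ones((3,3)))
    for k in cv2.findContours(m,0,1)[0]:
        if cv2.contourArea(k)>15: M=cv2.moments(k);p=np.array([M["m10"]/M["m00"]+u0,M["m01"]/M["m00"]+v0]);print(n,"tray change",p,cv2.contourArea(k),ray(c,p,.02)[0],k[:,0].min(0),k[:,0].max(0))
    for nm,b in(("gauge",(250,160,292,206) if n=="top" else (276,195,330,240)),("mat",(212,212,372,245) if n=="top" else (228,215,372,300)),("tubemouth",(198,170,216,190) if n=="top" else (240,164,258,180)),("bottle",(112,212,146,240) if n=="top" else (150,160,180,202)),("dropper",(400,215,420,238) if n=="top" else (415,298,440,322))):
        D=cv2.absdiff(c["color"],o).max(2)[b[1]:b[3],b[0]:b[2]]; ys,xs=np.where(D>40); print(n,nm,len(xs),(xs.mean()+b[0],ys.mean()+b[1]) if len(xs) else "")
    if n=="scene":
        print(c["color"][164:180,240:257].min(2)-0); print("before"); print(o[164:180,240:257].min(2))
```

```text
t 74.4 at [0.5554 0.5746 0.1866] rpy deg [-179.99    0.03   76.39] F [-0.7 -0.1  0. ] gap 0.0454
top tray change [364.0232 184.3159] 57.5 [ 0.5753 -0.1706  0.02  ] [54 30] [64 39]
top tray change [329.3226 183.448 ] 93.0 [ 0.5799 -0.0737  0.02  ] [19 28] [30 39]
top tray change [348.619  181.5744] 56.0 [ 0.584  -0.1279  0.02  ] [39 27] [48 36]
top gauge 0 
top mat 538 (np.float64(284.8996282527881), np.float64(229.52230483271376))
top tubemouth 61 (np.float64(209.0327868852459), np.float64(180.9016393442623))
top bottle 257 (np.float64(119.19455252918289), np.float64(231.4396887159533))
top dropper 0 
scene tray change [390.3214 251.7024] 84.0 [ 0.5748 -0.1692  0.02  ] [50 41] [61 54]
scene tray change [375.6834 243.1614] 79.5 [ 0.5828 -0.1268  0.02  ] [36 32] [46 45]
scene tray change [355.9836 236.6925] 142.0 [ 0.5782 -0.0735  0.02  ] [15 24] [28 40]
scene gauge 0 
scene mat 895 (np.float64(300.43463687150836), np.float64(254.72290502793297))
scene tubemouth 0 
scene bottle 1 (np.float64(168.0), np.float64(173.0))
scene dropper 2 (np.float64(424.0), np.float64(308.5))
[[ 40  44  30
[... 1567 characters left out ...]
255 255 250 244 235 228 215 186 167 159 170 214 243 162  52]
 [103 238 255 250 247 243 237 227 213 189 172 161 148 166 213 202  67]
 [135 247 255 248 247 244 238 232 217 190 173 163 149 167 241 255  91]
 [124 236 255 250 248 244 237 228 219 192 173 158 154 195 253 255  90]
 [110 224 255 253 248 245 239 231 219 194 169 163 185 242 255 251  98]
 [ 75 161 237 254 251 247 239 233 218 198 187 205 245 255 255 249  99]
 [ 55 114 177 232 247 246 246 240 235 231 233 246 255 250 254 247 105]
 [ 59 115 154 158 178 226 245 249 251 249 247 243 243 247 253 248 132]
 [ 53 110 156 153 158 164 178 197 211 221 229 237 241 246 253 248 138]
 [ 44 104 154 159 159 157 167 182 198 222 227 236 242 247 253 244 142]]
```

```bash
python3 -c "
from plant import r
print(r.close_job())"
```

```text
the job is handed in; nothing more can be done
None
```

I gauged all five spacers in order from left to right, and handed the job in at 74.4 s of the 200 s.

| Spacer | Where it stopped in the gauge | Where it went |
|---|---|---|
| 1 | on top (too thick) | tray |
| 2 | on the step (right) | magazine |
| 3 | on the floor (too thin) | tray |
| 4 | on the floor (too thin) | tray |
| 5 | on the step (right) | magazine |

The finger opening agreed with these results each time: about 30 mm on spacer 1, 26 mm on 2 and 5, and 22 mm on 3 and 4.

**What went wrong on the way:**
- **First grasp:** it closed above spacer 1 because the open fingertips ride higher than the TCP. I gripped lower after that.
- **Spacer 1:** the first gauging was about 1 mm off centre and it tipped. I set it level on the mat and gauged it again.
- **Spacer 5:** after it had rested on the step, two regrips slipped and left it leaning in the slot. I levelled it on the mat, lowered it onto the step again without letting go, then put it in the magazine.

**Last checks:**
- **Tray, gauge and mat:** both cameras show three spacers in the tray where I put them. The gauge is unchanged from the start, and the mat is empty.
- **Bystanders:** the dropper bottle looks unmoved in both views. In the top view the area around the reagent bottle differs from the start, probably because the arm was in the way, but the other camera shows it unmoved. The cup was not in this start.
- **Magazine:** I could not see down the tube well enough to confirm the stack directly. I released both spacers with the foot 8–13 mm inside the mouth and no contact force. From above, the tube's interior has changed, which fits spacers inside.

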